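# Press the tips home on a batch of heels

### The job

Set the press timer's thumbwheel to 5 and lay every heel from the left of the bench flat-side down in a lane of its own in the press, black tip towards the ram. Then push the valve lever over to the left so that the ram presses all the tips fully home, hold it there for the five seconds, let it spring back upright by itself, and lay the finished heels flat-side down, side by side on the floor of the plywood tray. Leave the timer at 5 and the other things on the bench alone.

Things in the scene. Friction and masses are not known exactly. Their poses are not given: they have to be found in the camera images.
- wheel (a joint): Timer thumbwheel, rad: 0.628 x the digit on top of the drum in the black-framed window (3.14 = 5; stops just past 0 and 9). Dark knurled wheel, 44 mm across, 14 wide, axle along the timer's y, its edge 12 mm out of a slot in the timer's top. Grows as its top is rolled away from the robot: 22 mm of rim per rad, 13.8 mm a digit. No clicks; about 1 N at the rim turns it; it stays put.
- wheel_top (a point): Topmost point of the knurled edge, 74 mm above the bench; axes are the timer's (x away from the robot, y left, z up). The timer is a fixed grey box 110 (x) x 88 (y) x 62 mm high, centred 16 mm to the +y side of this point. The window with the digit lies 34 mm to the +y side; its frame starts 23 mm away and is 4 mm lower than the wheel's top.
- heel1_c (a point): Heel 1 (None at the start if absent): a stacked brown leather block heel, 150 g, lying flat side down, 60 long, 40 wide (sides flat and parallel up to 24 mm), 40 high, round on top. Point: mid-block, 20 mm up. x: lengthwise to its tip, y: across, z: up. At its +x end a black rubber tip 8 mm thick stands proud on two dowels: its outer face is 45 mm from the point (38 pressed home); the other end 30 mm.
- heel2_c (a point): Heel 2, the same as heel 1 (None at the start if absent). There are two or three heels.
- heel3_c (a point): Heel 3, the same as heel 1 (None at the start if absent).
- heel1_tip (a joint): How far the tip of heel 1 is pressed in, m: about 0 = 7 mm proud, 0.007 = fully home. Takes about 4 N and stays where it is pushed.
- heel2_tip (a joint): How far the tip of heel 2 is pressed in, m: about 0 = 7 mm proud, 0.007 = fully home. Takes about 4 N and stays where it is pushed.
- heel3_tip (a joint): How far the tip of heel 3 is pressed in, m: about 0 = 7 mm proud, 0.007 = fully home. Takes about 4 N and stays where it is pushed.
- press: The fixed heel press: on a plate 360 x 220 x 20 mm, three lanes open from above lie between a fixed steel anvil bar (robot's end, 20 mm thick, 54 high) and the ram plate across all lanes (204 wide, top 58 mm above the bench). An air cylinder behind, from 165 mm beyond the anvil's face, is 86 mm high. Origin: on the bench, 125 mm beyond the anvil's face, mid-width; x away from the robot, y left.
- lane1 (a point): Left lane, as the robot sees it. Point: mid-lane on its floor (20 mm above the bench) at the anvil's face; x along the lane to the ram, y left, z up. 48 mm wide between guides 6 mm high (24 mm wide between lanes); 98 mm from anvil to resting ram. A heel lies in it lengthwise, tip to the ram, anywhere along the free length; the advancing ram pushes it on to the anvil.
- lane2 (a point): Middle lane, 72 mm to the right of lane 1, otherwise the same.
- lane3 (a point): Right lane, 72 mm to the right of lane 2, otherwise the same.
- ram (a joint): Advance of the ram plate from rest towards the anvil, m. It follows the lever at 0.063 m per rad: 0 with the lever upright, 0.031 (67 mm from the anvil) fully left, -0.031 fully right. Heels with tips home (68 mm long) stop it at about 0.030.
- lever (a joint): Hand valve lever, rad: 0 upright, + leaning left (the valve's +y), -0.5 to 0.5. A spring returns it to 0 within a second of letting go. Left drives the ram forward while it is held; tips come home at about 0.48, where the heels stop it. Holding it there takes about 3 N at the knob plus up to 2 N a heel.
- lever_knob (a point): Centre of the black ball knob, 34 mm across, on the lever (10 mm steel rod); 190 mm above the bench when upright. Moves with the lever.
- lever_pivot (a point): The lever's pivot, 50 mm above the bench and 140 mm below the knob. Axes are the valve's: the lever swings in its y-z plane, y left, x away from the robot. The valve is a fixed aluminium block about 50 mm square on a 76 mm square foot.
- tray_in (a point): Middle of the inner floor (8 mm above the bench) of the fixed plywood tray for finished heels. Inside 250 (x) x 115 mm (y); walls 8 mm thick rise 22 mm above the floor. Axes are the tray's.
- last_a: Bystander: a loose yellow shoe last on the bench; leave it alone.
- glue: Bystander: a glue tin on the bench; leave it alone.
- polish: Bystander: a flat polish tin, 26 mm high on the bench; leave it alone.
- hammer: Bystander: a hammer on the bench; leave it alone.
- brush: Bystander: a brush on the bench; leave it alone.
- nails: Bystander: a steel cup, 50 mm high on the bench; leave it alone.

How it is judged:
By the outcome, as a careful person would: the job done as asked, in the order asked, and still so for the second after the job is handed in, with the robot touching nothing.
Of heel1, heel2, heel3 only 2 to 3 are there at a start; the rules pass over those that are not, and their reading is None.
At some moment in a run one of heel1, heel2, heel3 may be knocked a few centimetres aside while the robot is not near it.
It also fails if it takes over 210 s, if anything falls off the work surface, if the arm or the gripper's body presses on something with over 40 N, if the wrist force passes 120 N, or if a joint passes its speed limit or range.

### The arm

A 6-joint arm with a two-finger parallel gripper is mounted at the origin on the work surface. World frame = base frame: x ahead of the robot, y to its left, z up, the work surface at z = 0. Lengths are in mm, angles in degrees, forces in N, time in s.
With the tool pointing down it reaches from about 350 to 850 mm from the base axis. Payload 8.1 kg.
Tool frame: the origin (TCP) lies at the centre of the arm's flange, where the gripper is bolted on; the fingertips stand 173 mm ahead of it and the grasp point (between the pads) lies 155 mm ahead of it; z points along the fingers, y is the line along which they close (so a half turn about z gives the same grasp; the last joint's range is limited). The gripper opens to 85 mm and grips with 20 to 120 N. Pads are 22 mm wide; open, the fingers measure 114 mm over their backs; the gripper's body (76 mm by 85 mm) begins 54 mm behind the grasp point. The pads swing forward as they close: fully open they stand 13 mm farther back than shut.
Start: joints at [-81.383, 7.471, 85.268, -0, 87.261, -4.893], TCP at [140.193, -583.398, 404.692] pointing down, gripper open.
Joint ranges: [-169.43, 169.43], [-51.17, 129.36], [1.28, 143.12], [-76.62, 256.62], [0, 156.53], [-152.29, 152.29]. Speed limits (degrees/s): [136.94, 136.94, 159.86, 180, 180, 180].

### API

Orientations are given as [roll, pitch, yaw] about the fixed x, y, z axes, in that order (R = Rz(yaw) Ry(pitch) Rx(roll)).
In Python, from bench import * gives the robot as it stands.
- The arm moves only by the shell command python3 -m jog 'ROWS' [FORCE]. ROWS is text: rows parted by semicolons, each of 7 numbers parted by spaces: the shift along the tool's x, y, z scaled (see below), then the turn, a rotation vector about the tool's x, y, z scaled (see below), then the closure, from -1 (fully open) to 1 (shut). In form: tx ty tz wx wy wz hand; .... A call has 1 to 5 rows; each row shifts and turns the commanded pose from where the row before left it, along the tool's axes as they then stand; what a row does not reach is not made up. The controller multiplies each number of a shift by 0.1 m and each number of a turn by 60 degrees. A row lasts 1/8 s, in which the tool goes at most 62.5 mm and 10.7 degrees, less where a joint would pass 70% of its speed; a pose out of reach is approached as far as the arm can. A call with a number of a shift or a turn outside -1 to 1 is refused whole. A call with a gripper value outside its range is refused whole. The fingers move at their own pace and stop on an object; FORCE is the grip in N (left out, the last holds). Time passes only in rows, so rows that do not move let the fingers close. It gives the time, the measured TCP pose, the force, the opening and the grip force at its end, in the units of the state.
- sense(): the state, without advancing time (a new reading comes with each control period).
- snapshot(name): name is "scene" or "top" or "wrist"; returns a dict with "img" (480x640x3 uint8, red, green, blue), "fx", "fy", "cx", "cy" (pixels), "extrinsics" (4x4, takes a point from camera to world coordinates). Camera axes: x right, y down, z forward; pixel columns grow to the right and rows downward; lengths in mm; the calibration is good to about 2 mm. A picture is of the moment at which its call begins. There is no depth.
- hand_in(): hands the job in; it is judged then, once.
The state is a dict: "time": time; "joint_pos": joint angles; "qd": joint speeds; "joint_efforts": joint torques, N m; "tool_pos": TCP position; "tcp_rot": TCP orientation; "ft_force": force on the tool from outside, world axes, zero at the start; "wrist_torque": the same for the moment, N m; "finger_gap": finger opening in mm; "grip_force": force on a finger pad.
Only numpy, scipy, OpenCV 4.12 (cv2) and the standard library are available. Lean on these libraries where they do the work, as an engineer would, in place of code of your own. Each camera call takes 0.05 s, during which the arm holds its last target. There are 200 camera calls.

## Working session

There is one attempt and no reset: what is moved stays moved. The work goes in short steps, Python scripts to look and compute and a shell command to move; the robot and the scene stay as the last step left them, time stands still between calls to the robot, and variables do not carry over. Pictures are saved under pics/ and viewed, at most 14 in all, crops included, and the job is handed in when it is done.

```bash
mkdir -p pics; ls
cat > h.py <<'E'
import numpy as np, cv2
from bench import *
def snap(n,f):
    s=snapshot(n); cv2.imwrite('pics/'+f+'.png',cv2.cvtColor(s['img'],cv2.COLOR_RGB2BGR)); np.savez('pics/'+f+'.npz',**s); return s
def load(f): return dict(np.load('pics/'+f+'.npz'))
def ray(s,u,v,z):
    E=np.array(s['extrinsics']); d=E[:3,:3]@np.array([(u-s['cx'])/s['fx'],(v-s['cy'])/s['fy'],1]); o=E[:3,3]
    return o+d*(z-o[2])/d[2]
def proj(s,p):
    E=np.array(s['extrinsics']); q=E[:3,:3].T@(np.array(p)-E[:3,3]); return np.array([s['fx']*q[0]/q[2]+s['cx'],s['fy']*q[1]/q[2]+s['cy']])
E
python3 - <<'E'
from h import *
for n in ('scene','top'):
    s=snap(n,n+'0'); print(n,s['fx'],s['cx'],s['cy'],np.round(s['extrinsics'],3).tolist())
print(sense())
E
```

```text
pics
scene 621.6473806050295 314.24096165196534 225.8463114474816 [[0.117, 0.726, -0.678, 1472.88], [0.993, -0.091, 0.075, -55.308], [-0.007, -0.682, -0.732, 1181.66], [0.0, 0.0, 0.0, 1.0]]
top 574.4424887011354 317.21458208226744 242.65028778709348 [[-0.02, -0.997, 0.073, 400.94], [-1.0, 0.019, -0.005, 31.414], [0.004, -0.073, -0.997, 1363.026], [0.0, 0.0, 0.0, 1.0]]
{'time': 0.1, 'joint_pos': array([-8.13838402e+01,  7.51149442e+00,  8.53239347e+01, -2.37936592e-05,
        8.72618758e+01, -4.89331260e+00]), 'qd': array([-0.05714679, -0.17030218, -0.11882257,  0.03030315, -0.10838414,
       -0.030974  ]), 'joint_efforts': array([ 3.55944067e-04, -5.70954466e+01, -5.01938975e+01, -2.51309593e-04,
        8.18036468e-03, -3.55713053e-05]), 'tool_pos': array([ 140.15119003, -583.18598171,  403.73306953]), 'tcp_rot': array([-1.79903048e+02, -8.27649150e-03,  1.35094666e+01]), 'ft_force': array([-0.0933493 , -0.10382549,  0.59179081]), 'wrist_torque': array([-0.00725835,  0.02552474,  0.00271619]), 'grip_force': 0.0, 'finger_gap': 84.99756438595335}
```

View pics/top0.png

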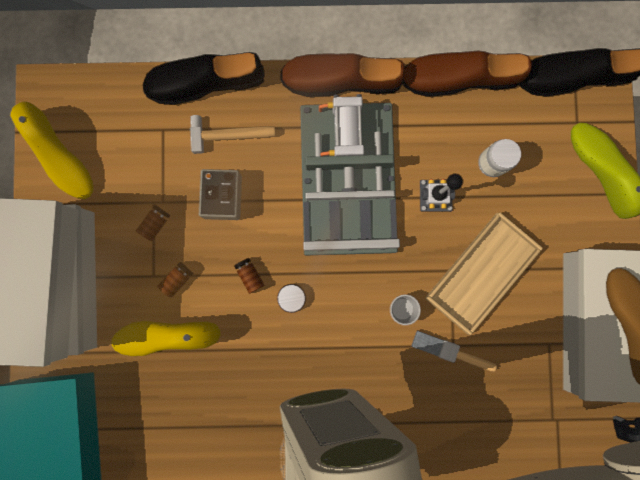

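View pics/scene0.png

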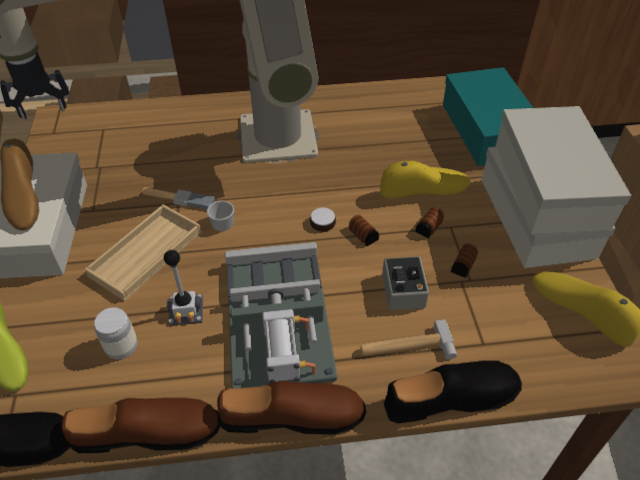

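Run:
```python
import cv2,numpy as np
t=cv2.imread('pics/top0.png'); s=cv2.imread('pics/scene0.png')
a=cv2.resize(t[160:310,120:320],None,fx=4,fy=4,interpolation=cv2.INTER_CUBIC)
cv2.imwrite('pics/c1.png',a)
b=cv2.resize(t[150:340,290:550],None,fx=3,fy=3,interpolation=cv2.INTER_CUBIC)
cv2.imwrite('pics/c2.png',b)
c=cv2.resize(s[190:320,340:500],None,fx=4.6,fy=4.6,interpolation=cv2.INTER_CUBIC)
cv2.imwrite('pics/c3.png',c)
```

```text
(no output)
```

View pics/c1.png

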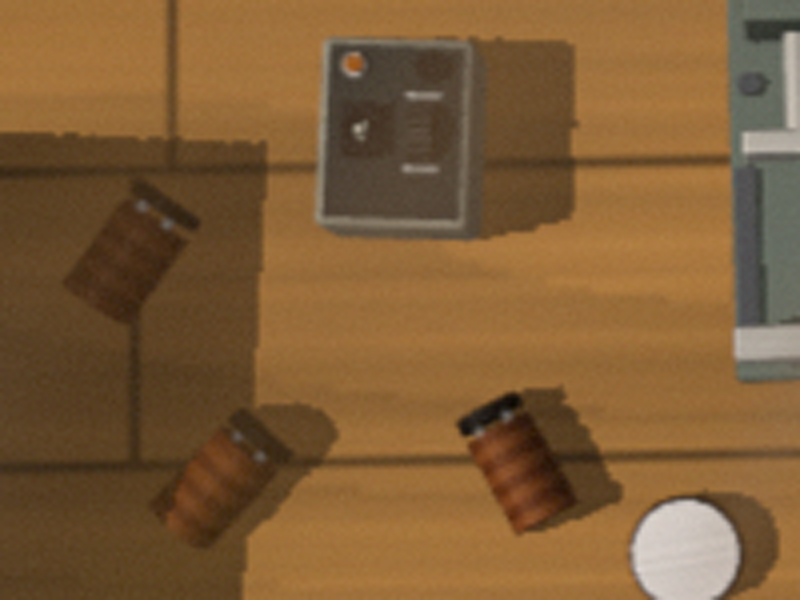

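View pics/c2.png

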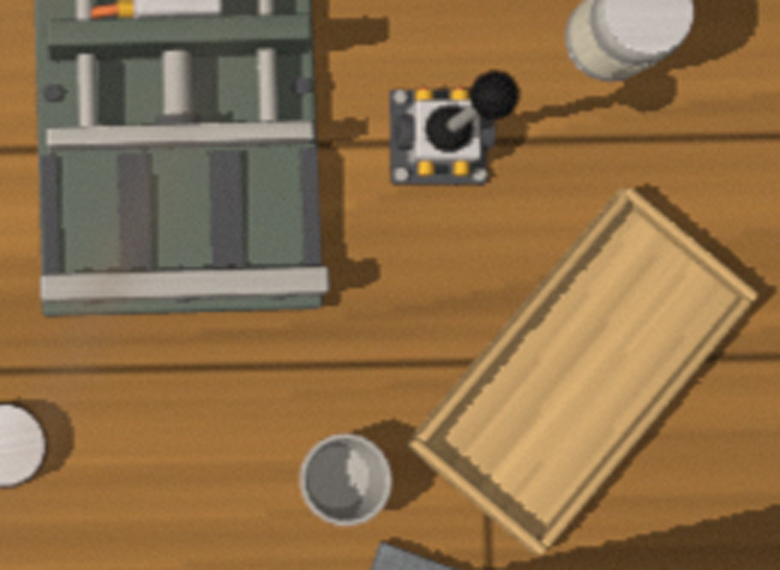

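View pics/c3.png

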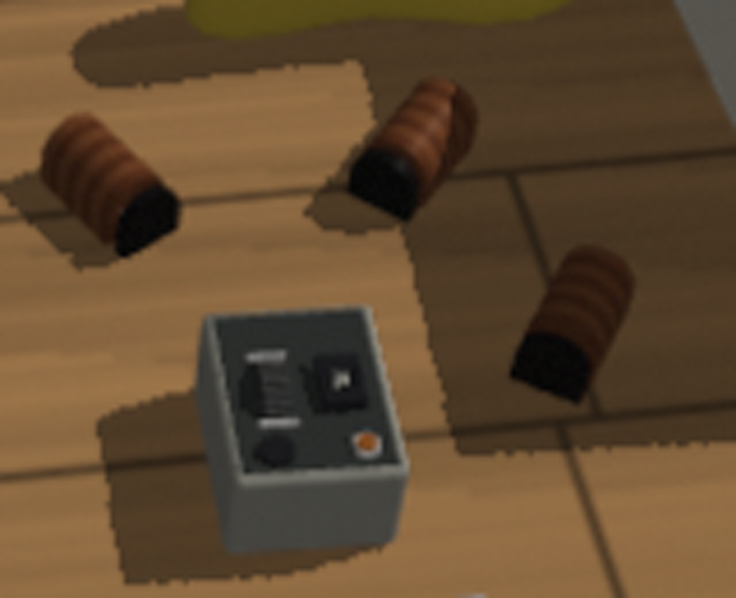

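```bash
cat > m.py <<'E'
from h import *
t=load('top0')
def P(pts,off,k,z): return np.array([ray(t,off[0]+(u+.5)/k-.5,off[1]+(v+.5)/k-.5,z)[:2] for u,v in pts])
c1=lambda z,*p:P(p,(120,160),4,z); c2=lambda z,*p:P(p,(290,150),3,z)
def rect(n,q):
    c=q.mean(0); e=[np.linalg.norm(q[(i+1)%4]-q[i]) for i in range(4)]
    a=[np.degrees(np.arctan2(*(q[(i+1)%4]-q[i])[::-1])) for i in range(4)]
    print(n,c.round(1),'sides',np.round(e,1),'ang',np.round(a,1))
if __name__=='__main__':
    rect('timer',c1(62,(325,40),(472,42),(465,228),(317,222)))
    rect('A',c1(15,(138,182),(200,225),(130,322),(64,282)))
    rect('B',c1(15,(240,408),(292,455),(205,548),(152,508)))
    rect('C',c1(15,(458,425),(518,393),(578,500),(522,532)))
    rect('anvil',c2(54,(42,277),(327,267),(328,291),(42,300)))
    a=c2(54,(42,277),(327,267)); print('anvilface',a.mean(0))
    r=c2(58,(47,145),(313,138)); print('ramface',r.mean(0),np.linalg.norm(r[1]-r[0]),np.degrees(np.arctan2(*(r[1]-r[0])[::-1])))
    print('guides z26', c2(26,(62,210),(119,210),(156,210),(212,210),(245,210),(302,210)).round(1).tolist())
    rect('plate',c2(20,(42,315),(322,305),(328,291),(42,300)))
    rect('foot',c2(8,(391,90),(490,86),(492,183),(391,185)))
    print('knob',c2(190,(495,94)),'wheel',c1(70,(421,132)),'digit',c1(64,(362,130)))
    rect('tray',c2(30,(630,188),(760,297),(541,553),(413,445)))
    rect('cup',c2(50,(300,480),(346,436),(390,480),(346,524)))
E
python3 m.py
```

```text
timer [615.  248.3] sides [ 84.2 107.2  84.3 104.9] ang [-91.9 177.3  86.6  -2.8]
A [554.4 410.7] sides [45.  70.  45.8 72.8] ang [-125.7  144.    57.9  -36.6]
B [419.9 358.4] sides [41.4 73.7 39.1 77.2] ang [-132.8  136.3   52.3  -41.9]
C [426.6 184.8] sides [39.7 72.  37.5 73.2] ang [ -62.9 -151.5  118.7   30.2]
anvil [491.9 -53.1] sides [217.4  18.3 217.9  17.5] ang [ -89.1 -179.3   90.7   -1. ]
anvilface [500.91206031 -53.10827451]
ramface [600.64117057 -51.79837448] 203.35599556933096 -89.57303493622499
guides z26 [[553.4, 39.6], [552.5, -4.9], [552.0, -33.8], [551.2, -77.5], [550.7, -103.2], [549.8, -147.7]]
plate [479.5 -53.9] sides [218.8  12.  223.6  11.7] ang [-89.1 -24.8  90.7 179. ]
foot [ 608.8 -262.3] sides [78.9 77.7 80.1 76.1] ang [-88.8 179.   90.   -1.9]
knob [[ 609.28341889 -261.03310128]] wheel [[613.84292944 232.09425746]] digit [[616.62200988 266.63003409]]
tray [ 420.8 -363.7] sides [130.6 262.7 127.5 263.4] ang [-131.8  137.4   48.5  -41.9]
cup [ 340.8 -171.5] sides [48.4 46.8 47.3 47.8] ang [ -47.8 -136.3  133.3   45.1]
```

```bash
J="python3 -m jog"; python3 -m jog '0 0 0 0 0 0.112 -1; 0 0 0 0 0 0.112 -1; 0.3 -0.51 0 0 0 0 -1; 0.3 -0.51 0 0 0 0 -1; 0.3 -0.51 0 0 0 0 -1'
python3 -m jog '0.3 -0.51 0 0 0 0 -1; 0.3 -0.51 0 0 0 0 -1; 0.3 -0.51 0 0 0 0 -1; 0.3 -0.51 0 0 0 0 -1; 0.3 -0.51 0 0 0 0 -1'
python3 -m jog '0.3 -0.51 0 0 0 0 0; 0.3 -0.51 0 0 0 0 1; 0.3 -0.51 0 0 0 0 1; 0.3 -0.51 0 0 0 0 1; 0.3 -0.51 0 0 0 0 1'
python3 -m jog '0 0 0 0 0 0 1; 0 0 0 0 0 0 1'
python3 - <<'E'
from h import *
s=snap('wrist','w1'); print(sense()['tool_pos'],sense()['tcp_rot'],np.round(s['extrinsics'],2).tolist(),s['fx'])
print(proj(s,(614,232,74)))
E
```

```text
time: 0.72
tool_pos: [230.5, -428.7, 404.0]
tcp_rot: [-179.9, 0.0, 0.0]
ft_force: [1.0, -0.1, 0.8]
finger_gap: 85.8
grip_force: 0.0
time: 1.35
tool_pos: [380.1, -173.2, 404.5]
tcp_rot: [180.0, -0.0, 0.1]
ft_force: [1.0, 0.0, -1.1]
finger_gap: 85.7
grip_force: 0.0
time: 1.98
tool_pos: [529.9, 82.1, 404.3]
tcp_rot: [180.0, 0.0, 0.1]
ft_force: [1.3, -0.8, 0.6]
finger_gap: 0.2
grip_force: 0.0
time: 2.22
tool_pos: [529.1, 80.1, 404.0]
tcp_rot: [180.0, 0.1, 0.1]
ft_force: [0.2, -0.4, 0.7]
finger_gap: 0.1
grip_force: 0.0
[529.03546824  79.44925235 404.36277703] [1.79973370e+02 4.86788854e-02 5.17850446e-02] [[0.0, -0.96, -0.28, 598.21], [-1.0, -0.0, -0.0, 80.45], [0.0, 0.28, -0.96, 372.78], [0.0, 0.0, 0.0, 1.0]] 355.4476420651653
[131.93819912 117.14965616]
```

```bash
python3 -m jog '0.28 -0.53 0 0 0 0 1; 0.28 -0.53 0 0 0 0 1; 0.28 -0.53 0 0 0 0 1; 0 0 0.5 0 0 0 1; 0 0 0 0 0 0 1'
python3 - <<'E'
from h import *
s=snap('wrist','w2'); print(sense()['tool_pos'],sense()['tcp_rot'])
print(proj(s,(614,232,74)),proj(s,(616,267,64)))
im=cv2.cvtColor(s['img'],cv2.COLOR_RGB2BGR); u,v=proj(s,(615,248,62)).astype(int)
c=im[max(0,v-110):v+110,max(0,u-130):u+130]; print(u,v,c.shape); cv2.imwrite('pics/c4.png',cv2.resize(c,None,fx=2.7,fy=2.7,interpolation=cv2.INTER_CUBIC))
E
```

```text
time: 2.9
tool_pos: [611.8, 237.6, 349.6]
tcp_rot: [179.8, 0.5, 0.0]
ft_force: [-0.3, -0.1, -0.1]
finger_gap: -0.5
grip_force: 0.0
[612.37806536 237.43032632 352.67345332] [ 1.79891101e+02  3.00108619e-01 -2.40338470e-02]
[329.79926119 232.79512987] [281.95849221 226.67065747]
307 227 (220, 260, 3)
```

View pics/c4.png

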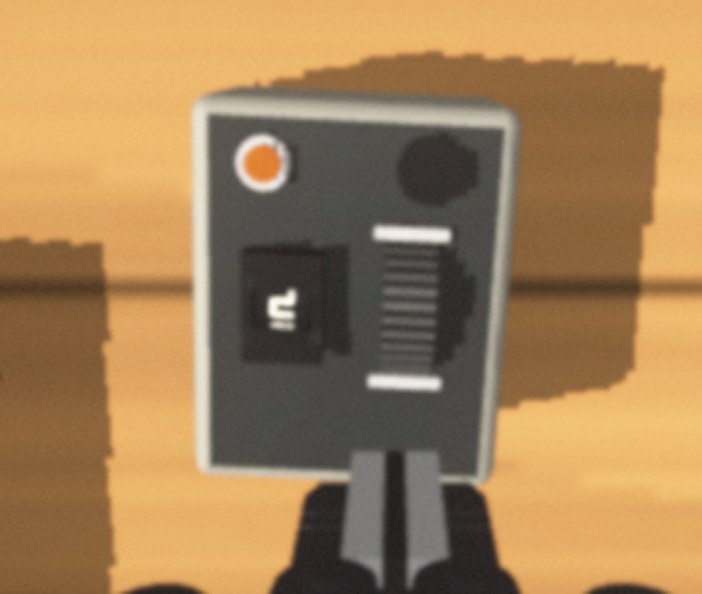

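Run:
```python
from h import *
im=cv2.imread('pics/w2.png'); c=im[205:255,262:302]
a=cv2.resize(c,None,fx=7,fy=7,interpolation=cv2.INTER_CUBIC)
b=cv2.rotate(a,cv2.ROTATE_90_CLOCKWISE)
cv2.imwrite('pics/c5.png',np.hstack([cv2.copyMakeBorder(a,0,0,0,10,0),cv2.copyMakeBorder(b,0,70,0,0,0)]))
```

```text
(no output)
```

View pics/c5.png

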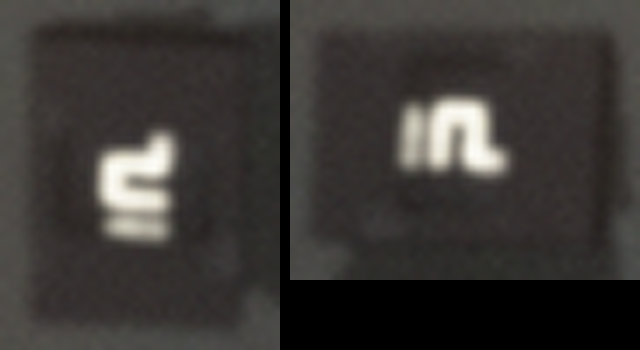

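```bash
python3 -m jog '-0.08 0.055 0 0 0 0 1; 0 0 0.5 0 0 0 1; 0 0 0.47 0 0 0 1; 0 0 0 0 0 0 1; 0 0 0 0 0 0 1'; python3 -m jog '0 0 0.02 0 0 0 1; 0 0 0.02 0 0 0 1; 0 0 0 0 0 0 1'
```

```text
time: 3.58
tool_pos: [606.1, 233.4, 261.3]
tcp_rot: [-179.9, -0.2, 0.0]
ft_force: [-0.0, -0.2, 0.8]
finger_gap: 0.2
grip_force: 0.0
time: 3.95
tool_pos: [605.3, 233.8, 254.3]
tcp_rot: [-180.0, -0.0, 0.1]
ft_force: [-0.4, 0.7, 0.7]
finger_gap: 0.1
grip_force: 0.0
```

```bash
python3 -m jog '0 0.015 0.04 0 0 0 1; 0 0 0 0 0 0 1; 0 0 0 0 0 0 1';  python3 -m jog '0 0 0.02 0 0 0 1; 0 0 0 0 0 0 1'; python3 -m jog '0 0 0.01 0 0 0 1; 0 0 0 0 0 0 1'
```

```text
time: 4.32
tool_pos: [605.1, 232.2, 249.5]
tcp_rot: [180.0, 0.0, 0.1]
ft_force: [0.4, -0.8, 0.2]
finger_gap: -0.1
grip_force: 0.0
time: 4.58
tool_pos: [605.2, 232.2, 247.6]
tcp_rot: [180.0, -0.0, 0.1]
ft_force: [0.3, 0.3, -0.1]
finger_gap: -0.1
grip_force: 0.0
time: 4.82
tool_pos: [605.4, 232.2, 247.4]
tcp_rot: [-180.0, -0.1, 0.1]
ft_force: [-1.1, -0.9, 3.8]
finger_gap: 0.2
grip_force: 2.1
```

```bash
python3 -m jog '0.045 0 0.01 0 0 0 1; 0.045 0 0 0 0 0 1; 0.045 0 0 0 0 0 1; 0.045 0 0 0 0 0 1; 0 0 0 0 0 0 1';  python3 -m jog '0 0 -0.1 0 0 0 1; -0.18 0 -0.1 0 0 0 1; 0 0 0 0 0 0 1'
python3 - <<'E'
from h import *
s=snap('wrist','w3'); print(sense()['tool_pos'])
im=cv2.cvtColor(s['img'],cv2.COLOR_RGB2BGR); u,v=proj(s,(616,267,64)).astype(int);print(u,v)
c=im[v-40:v+40,u-40:u+40]; cv2.imwrite('pics/c6.png',cv2.resize(c,None,fx=5,fy=5,interpolation=cv2.INTER_CUBIC))
E
```

```text
time: 5.45
tool_pos: [624.2, 231.7, 246.8]
tcp_rot: [180.0, -0.1, 0.0]
ft_force: [1.6, -3.7, 5.7]
finger_gap: -0.1
grip_force: 2.9
time: 5.82
tool_pos: [604.9, 232.6, 266.8]
tcp_rot: [-180.0, -0.1, 0.1]
ft_force: [0.6, 0.4, 0.2]
finger_gap: 0.1
grip_force: 0.0
[605.16036616 232.42417407 266.27793359]
256 257
```

View pics/c6.png

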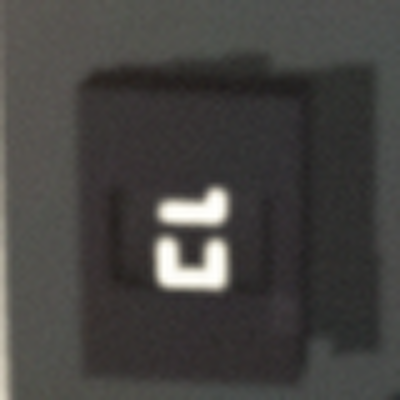

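```bash
python3 -m jog '-0.01 0 0.1 0 0 0 1; 0 0 0.09 0 0 0 1; 0 0 0.01 0 0 0 1; 0 0 0 0 0 0 1';  python3 -m jog '0.05 0 0.01 0 0 0 1; 0.05 0 0 0 0 0 1; 0.05 0 0 0 0 0 1; 0.045 0 0 0 0 0 1; 0 0 0 0 0 0 1';  python3 -m jog '0 0 -0.1 0 0 0 1; 0 0 -0.6 0 0 0 1; 0 0.35 0 0 0 0 1; 0 0 0 0 0 0 1'
python3 - <<'E'
from h import *
s=snap('wrist','w4'); print(sense()['tool_pos'])
im=cv2.cvtColor(s['img'],cv2.COLOR_RGB2BGR); u,v=proj(s,(616,267,64)).astype(int);print(u,v)
c=im[v-40:v+40,u-40:u+40]; cv2.imwrite('pics/c7.png',cv2.resize(c,None,fx=5,fy=5,interpolation=cv2.INTER_CUBIC))
E
```

```text
time: 6.38
tool_pos: [605.3, 232.0, 247.1]
tcp_rot: [-180.0, -0.2, 0.1]
ft_force: [-1.6, -2.8, 13.0]
finger_gap: -0.1
grip_force: 6.3
time: 7.0
tool_pos: [625.5, 231.4, 246.2]
tcp_rot: [180.0, -0.2, 0.0]
ft_force: [2.6, -5.2, 10.0]
finger_gap: 0.0
grip_force: 5.5
time: 7.5
tool_pos: [623.9, 195.6, 314.8]
tcp_rot: [180.0, 0.0, -0.0]
ft_force: [-0.2, 0.6, 0.1]
finger_gap: 0.0
grip_force: 0.0
[623.57789577 196.45460737 313.99021269]
213 261
```

View pics/c7.png

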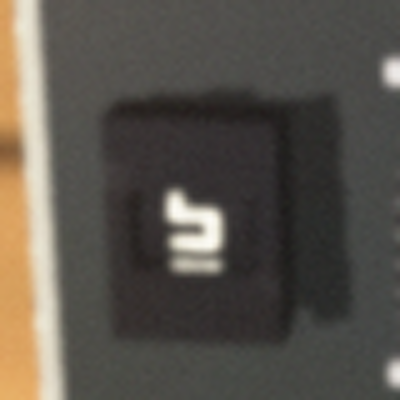

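```bash
python3 -m jog '-0.385 -0.35 0 0 0 0 1; -0.385 -0.35 0 0 0 0 1; 0 0 0.25 0 0 0 1; 0 0 0.25 0 0 0 1; 0 0 0 0 0 0 1'; python3 -m jog '0 0 0 0 0 0 1; 0 0 0 0 0 0 1'
python3 - <<'E'
from h import *
s=snap('wrist','w5'); print(sense()['tool_pos'],s['extrinsics'][:3,3])
im=cv2.cvtColor(s['img'],cv2.COLOR_RGB2BGR); u,v=proj(s,(616,267,64)).astype(int);print(u,v)
c=im[max(v-45,0):v+45,u-45:u+60]; print(c.shape);cv2.imwrite('pics/c8.png',cv2.resize(c,None,fx=6,fy=6,interpolation=cv2.INTER_CUBIC))
E
```

```text
time: 8.18
tool_pos: [544.8, 267.4, 261.0]
tcp_rot: [179.9, 0.4, 0.1]
ft_force: [-0.2, -0.1, 0.5]
finger_gap: 0.3
grip_force: 0.0
time: 8.43
tool_pos: [547.2, 267.3, 266.0]
tcp_rot: [-180.0, -0.1, 0.1]
ft_force: [-0.4, 0.5, 0.3]
finger_gap: -0.1
grip_force: 0.0
[547.24161071 267.23912368 266.02574139] [616.40483563 267.68503782 234.99200136]
324 140
(90, 105, 3)
```

View pics/c8.png

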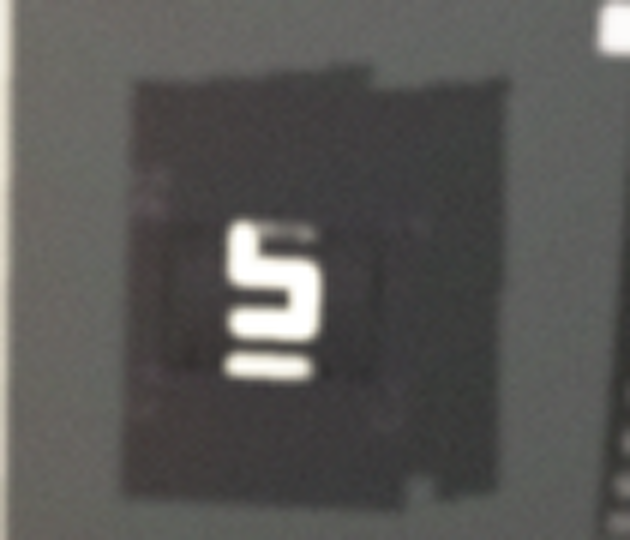

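```bash
python3 -m jog '0.34 0.175 0 0 0 0 1; 0.34 0.175 0 0 0 0 1; 0 0 0.1 0 0 0 1; 0 0 0.07 0 0 0 1; 0 0 0 0 0 0 1'; python3 -m jog '0 0 0.02 0 0 0 1; 0 0 0.01 0 0 0 1; 0 0 0 0 0 0 1'; python3 -m jog '-0.01 0 0 0 0 0 1; -0.01 0 0 0 0 0 1; 0 0 0 0 0 0 1';  python3 -m jog '0 0 -0.1 0 0 0 1; 0 0 -0.1 0 0 0 1; -0.34 -0.175 0 0 0 0 1;-0.34 -0.175 0 0 0 0 1;0 0 0 0 0 0 1'; python3 -m jog '0 0 0 0 0 0 1; 0 0 0 0 0 0 1'
python3 - <<'E'
from h import *
s=snap('wrist','w6'); print(sense()['tool_pos'],s['extrinsics'][:3,3])
im=cv2.cvtColor(s['img'],cv2.COLOR_RGB2BGR); u,v=proj(s,(616,267,64)).astype(int);print(u,v)
c=im[max(v-65,0):v+65,u-45:u+100]; print(c.shape);cv2.imwrite('pics/c9.png',cv2.resize(c,None,fx=4.5,fy=4.5,interpolation=cv2.INTER_CUBIC))
E
```

```text
time: 9.1
tool_pos: [614.1, 232.6, 247.8]
tcp_rot: [-180.0, 0.0, 0.1]
ft_force: [0.4, -0.2, 0.3]
finger_gap: -0.1
grip_force: 0.0
time: 9.48
tool_pos: [615.1, 232.7, 247.2]
tcp_rot: [-180.0, -0.2, 0.1]
ft_force: [-1.1, -2.2, 12.6]
finger_gap: 0.0
grip_force: 6.1
time: 9.85
tool_pos: [613.2, 232.7, 247.3]
tcp_rot: [-180.0, -0.2, 0.1]
ft_force: [0.3, -3.6, 11.3]
finger_gap: 0.2
grip_force: 5.5
time: 10.48
tool_pos: [542.4, 268.5, 264.5]
tcp_rot: [180.0, 0.1, 0.2]
ft_force: [0.1, -0.7, -0.5]
finger_gap: -0.5
grip_force: 0.0
time: 10.72
tool_pos: [545.4, 266.7, 265.0]
tcp_rot: [-180.0, -0.0, 0.0]
ft_force: [0.1, -0.5, 0.5]
finger_gap: -0.2
grip_force: 0.0
[545.38669621 266.67060039 264.85705391] [614.51683326 267.02991548 233.86398403]
322 135
(130, 145, 3)
```

View pics/c9.png

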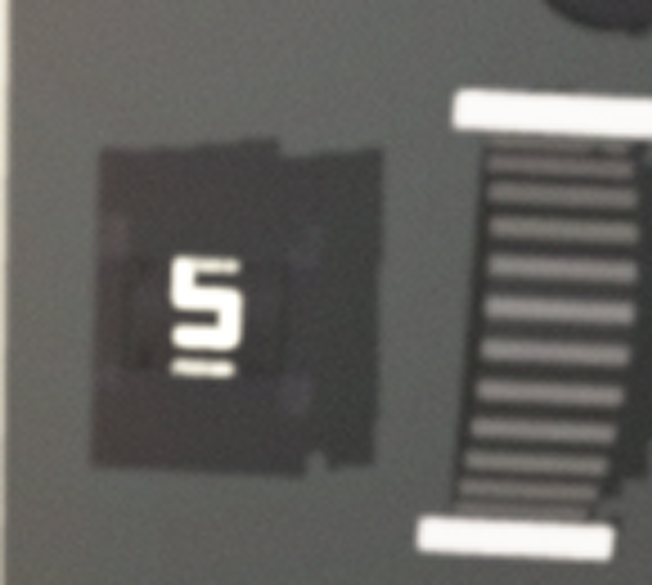

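```bash
cat >> h.py <<'E'
def to(x,y,z,yaw):
    s=sense(); p=s['tool_pos']; r=s['tcp_rot']; ps=np.radians(r[2])
    d=np.array([x,y,z])-p; dy=(yaw-r[2]+180)%360-180
    print('pos',p.round(1),'rot',r.round(2),'| tool shift x,y,z /100:',np.round([(d[0]*np.cos(ps)+d[1]*np.sin(ps))/100,(d[0]*np.sin(ps)-d[1]*np.cos(ps))/100,-d[2]/100],3),'wz/60',round(-dy/60,3))
def heels(s,box=None):
    hsv=cv2.cvtColor(s['img'],cv2.COLOR_RGB2HSV)
    return hsv
E
python3 -m jog '-0.42 0.287 0 0 0 0 1; -0.42 0.287 0 0 0 0 0; -0.42 0.287 0 0 0 0 -1; 0 0 0 0 0 -0.164 -1; 0 0 0 0 0 -0.164 -1'; python3 -m jog '0 0 -0.2 0 0 -0.164 -1; 0 0 0 0 0 0 -1; 0 0 0 0 0 0 -1'
python3 - <<'E'
from h import *
s=snap('wrist','w7'); to(420.1,181.1,180,29.5)
R=np.radians(29.5)
for a,b in ((-30,20),(-30,-20),(45,20),(45,-20)):
    print(proj(s,(420.1+a*np.cos(R)-b*np.sin(R),181.1+a*np.sin(R)+b*np.cos(R),15)).round(0))
E
```

```text
time: 11.4
tool_pos: [418.7, 180.1, 264.9]
tcp_rot: [180.0, -0.0, 20.0]
ft_force: [0.2, 0.3, -0.3]
finger_gap: 72.2
grip_force: 0.0
time: 11.78
tool_pos: [418.9, 180.6, 284.3]
tcp_rot: [-180.0, 0.0, 29.3]
ft_force: [-0.3, -0.0, -0.7]
finger_gap: 85.4
grip_force: 0.0
pos [418.7 180.6 284. ] rot [-1.7999e+02  4.0000e-02  2.9380e+01] | tool shift x,y,z /100: [0.014 0.003 1.04 ] wz/60 -0.002
[296. 280.]
[352. 280.]
[293. 175.]
[354. 175.]
```

View pics/w7.png

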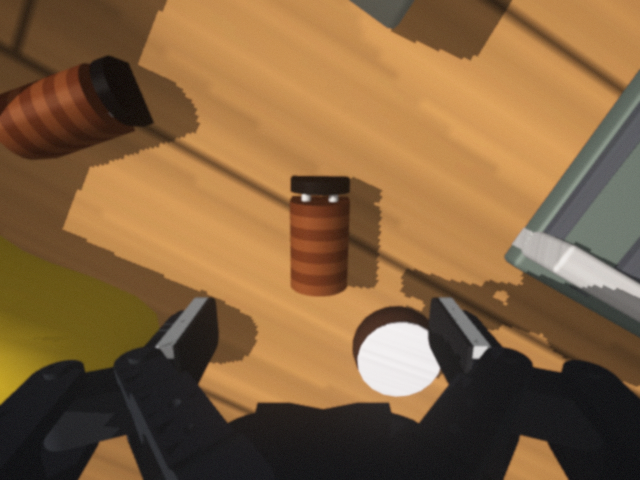

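```bash
python3 -m jog '0.01 0 0.5 0 0 0 -0.6; 0 0 0.54 0 0 0 -0.6; 0 0 0 0 0 0 -0.6; 0 0 0 0 0 0 -0.6' 40;  python3 -m jog '0 0 0 0 0 0 1; 0 0 0 0 0 0 1; 0 0 0 0 0 0 1;0 0 0 0 0 0 1' 40; python3 -m jog '0 0 -0.2 0 0 0 1; 0 0 -0.55 0 0 0 1; 0 0 -0.55 0 0 0 1; 0 0 0 0 0 0 1'
python3 - <<'E'
from h import *
s=snap('wrist','w8')
hs=cv2.cvtColor(s['img'],cv2.COLOR_RGB2BGR); to(546,-125,320,0.7)
E
```

```text
time: 12.32
tool_pos: [420.2, 181.5, 181.8]
tcp_rot: [180.0, -0.0, 29.5]
ft_force: [-0.3, 0.2, 0.2]
finger_gap: 68.0
grip_force: 0.0
time: 12.82
tool_pos: [421.0, 181.8, 183.2]
tcp_rot: [179.9, -0.3, 29.6]
ft_force: [-0.5, -0.5, 6.3]
finger_gap: 38.9
grip_force: 40.5
time: 13.32
tool_pos: [421.8, 182.0, 317.5]
tcp_rot: [179.8, -0.7, 29.6]
ft_force: [0.5, -0.5, -1.3]
finger_gap: 39.1
grip_force: 41.3
pos [420.8 181.7 314.4] rot [179.91  -0.42  29.58] | tool shift x,y,z /100: [-0.425  3.285 -0.056] wz/60 0.481
```

View pics/w8.png

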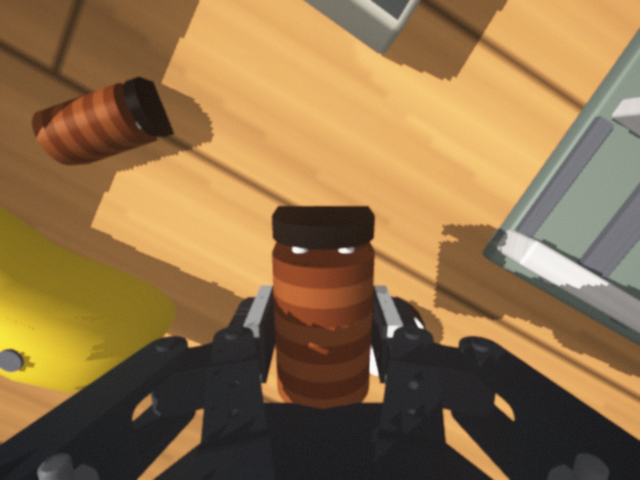

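```bash
python3 - <<'E'
from h import *
t=load('top0'); g=cv2.cvtColor(t['img'],cv2.COLOR_RGB2HSV).astype(float)
ys=np.arange(70,-180,-3.)
for ch,n in ((1,'sat'),(2,'val')):
    rows=[]
    for y in ys:
        vals=[]
        for x in (530,540,550,560,570):
            u,v=proj(t,(x,y+(x-500)*.012,24)); vals.append(cv2.getRectSubPix(np.float32(g[:,:,ch]),(1,1),(float(u),float(v)))[0,0])
        rows.append(int(np.median(vals)))
    print(n,rows)
E
python3 -m jog '-0.06 0.47 0 0 0 0 1; -0.06 0.47 0 0 0 0 1; -0.06 0.47 0 0 0 0 1; -0.06 0.47 -0.03 0 0 0 1; -0.06 0.47 -0.03 0 0 0 1'; python3 -m jog '-0.06 0.47 0 0 0 0 1; -0.06 0.47 0 0 0 0 1; 0 0 0 0 0 0.16 1; 0 0 0 0 0 0.16 1; 0 0 0 0 0 0.16 1'; python3 -m jog '0 0 0 0 0 0 1; 0 0 0 0 0 0 1'
python3 - <<'E'
from h import *
s=snap('wrist','w9'); to(546,-125,320,0.7)
E
```

```text
sat [160, 159, 160, 160, 137, 46, 6, 5, 6, 10, 24, 25, 28, 25, 26, 27, 25, 28, 27, 28, 27, 28, 26, 28, 31, 23, 25, 31, 27, 27, 27, 25, 28, 34, 40, 36, 31, 31, 31, 32, 31, 30, 30, 30, 30, 29, 29, 28, 29, 18, 6, 5, 5, 3, 7, 7, 5, 9, 26, 29, 30, 31, 30, 29, 28, 29, 31, 30, 31, 30, 30, 30, 28, 17, 5, 7, 6, 50, 146, 166, 159, 156, 161, 160]
val [168, 168, 167, 168, 150, 104, 84, 81, 81, 74, 81, 103, 109, 108, 107, 108, 109, 109, 108, 108, 109, 107, 108, 108, 107, 101, 92, 94, 94, 95, 94, 93, 95, 88, 80, 87, 107, 109, 108, 108, 108, 109, 108, 106, 107, 108, 108, 107, 104, 91, 81, 81, 82, 82, 82, 80, 82, 74, 68, 98, 107, 106, 107, 106, 106, 107, 106, 106, 107, 106, 106, 107, 103, 89, 81, 82, 81, 82, 88, 91, 92, 91, 91, 99]
time: 14.0
tool_pos: [509.3, -39.2, 315.3]
tcp_rot: [-179.9, 0.1, 29.6]
ft_force: [0.7, 0.3, -1.2]
finger_gap: 39.2
grip_force: 41.3
time: 14.62
tool_pos: [544.9, -125.6, 314.8]
tcp_rot: [-179.9, 0.2, 0.4]
ft_force: [0.8, 1.2, -1.2]
finger_gap: 38.7
grip_force: 41.4
time: 14.88
tool_pos: [545.2, -125.3, 315.9]
tcp_rot: [-180.0, 0.1, 1.0]
ft_force: [0.4, 1.2, -1.2]
finger_gap: 39.0
grip_force: 41.4
pos [ 545.3 -125.4  316.1] rot [-1.7998e+02  5.0000e-02  9.7000e-01] | tool shift x,y,z /100: [ 0.007 -0.004 -0.039] wz/60 0.005
```

View pics/w9.png

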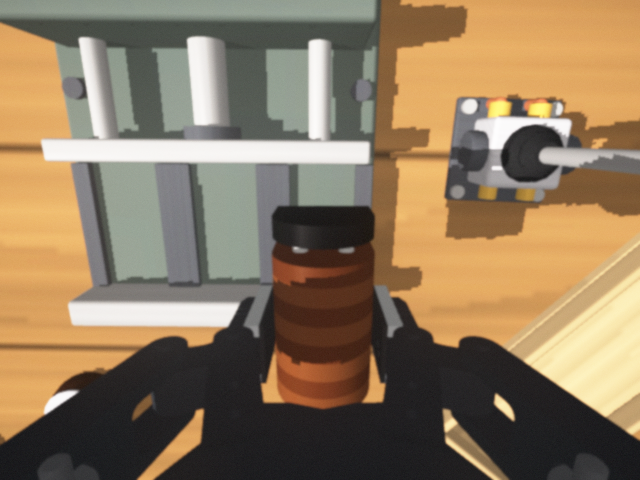

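Run:
```python
from h import *
s=load('w9'); h=s['img'].astype(int).sum(2); 
for v in (190,225): print(v,h[v,70:380:3].tolist())
for p in ((160,225),(197,225),(258,225),(292,225),(355,190),(101,225)): print(p,ray(s,*p,26).round(1))
print(ray(s,210,163,58),ray(s,160,285,54))
```

```text
190 [521, 513, 422, 410, 404, 401, 411, 318, 195, 239, 262, 385, 467, 464, 465, 466, 460, 465, 466, 468, 465, 464, 467, 464, 471, 467, 469, 468, 470, 440, 398, 400, 397, 398, 392, 387, 394, 390, 393, 387, 304, 236, 263, 269, 390, 461, 461, 471, 470, 468, 469, 467, 465, 465, 466, 459, 465, 465, 466, 468, 462, 452, 419, 384, 380, 385, 389, 381, 378, 380, 382, 390, 385, 308, 258, 261, 379, 457, 459, 450, 449, 453, 450, 452, 460, 450, 451, 445, 452, 452, 451, 459, 440, 442, 440, 374, 386, 379, 371, 375, 362, 295, 299, 306]
225 [529, 530, 532, 531, 440, 392, 397, 398, 393, 312, 179, 238, 253, 427, 472, 466, 469, 471, 466, 461, 460, 465, 473, 468, 466, 465, 468, 462, 463, 468, 460, 388, 385, 381, 385, 382, 377, 386, 378, 380, 387, 316, 218, 251, 259, 393, 459, 464, 459, 457, 462, 456, 464, 456, 460, 458, 463, 459, 460, 457, 457, 454, 447, 377, 371, 371, 371, 296, 106, 106, 106, 110, 107, 116, 116, 129, 138, 131, 109, 103, 97, 90, 92, 99, 85, 90, 76, 82, 80, 81, 77, 79, 81, 73, 78, 79, 80, 84, 75, 68, 79, 117, 290, 302]
(160, 225) [549.9  -3.1  26. ]
(197, 225) [550.3 -30.8  26. ]
(258, 225) [551.1 -76.4  26. ]
(292, 225) [ 551.5 -101.8   26. ]
(355, 190) [ 578.5 -147.8   26. ]
(101, 225) [549.1  41.   26. ]
[598.24248986 -53.63050339  58.        ] [513.5741381  -11.44272652  54.        ]
```

```bash
python3 -m jog '-0.04 0 0 0 0 0 1; 0 0 0.5 0 0 0 1; 0 0 0.5 0 0 0 1; 0 0 0 0 0 0 1; 0 0 0 0 0 0 1';python3 -m jog '0 0 0.06 0 0 0 1; 0 0 0.04 0 0 0 1; 0 0 0 0 0 0 1; 0 0 0 0 0 0 1'; python3 -m jog '0 0 0.02 0 0 0 1; 0 0 0 0 0 0 1'
```

```text
time: 15.55
tool_pos: [542.2, -125.8, 218.6]
tcp_rot: [180.0, -0.1, 0.8]
ft_force: [-0.6, -0.2, -1.1]
finger_gap: 39.2
grip_force: 41.3
time: 16.05
tool_pos: [541.7, -125.6, 206.9]
tcp_rot: [180.0, -0.0, 0.8]
ft_force: [1.0, -0.0, -0.8]
finger_gap: 39.1
grip_force: 41.4
time: 16.3
tool_pos: [541.5, -125.5, 204.5]
tcp_rot: [-180.0, 0.0, 0.8]
ft_force: [0.8, 0.6, -0.5]
finger_gap: 39.2
grip_force: 41.4
```

```bash
python3 -m jog '0 0 0.01 0 0 0 1; 0 0 0 0 0 0 1'; python3 -m jog '0 0 0.01 0 0 0 1; 0 0 0 0 0 0 1';python3 -m jog '0 0 0.01 0 0 0 1; 0 0 0 0 0 0 1'
```

```text
time: 16.55
tool_pos: [541.5, -125.5, 203.5]
tcp_rot: [-180.0, 0.0, 0.8]
ft_force: [0.7, -0.4, -1.5]
finger_gap: 39.0
grip_force: 41.4
time: 16.8
tool_pos: [541.6, -125.6, 203.3]
tcp_rot: [180.0, -0.0, 0.8]
ft_force: [-3.2, 0.5, 5.2]
finger_gap: 38.7
grip_force: 42.1
time: 17.05
tool_pos: [541.7, -125.6, 203.2]
tcp_rot: [180.0, 0.0, 0.8]
ft_force: [-9.0, 2.1, 15.6]
finger_gap: 38.9
grip_force: 43.3
```

```bash
python3 -m jog '0 0 -0.02 0 0 0 1; 0 0 0 0 0 0 -0.4; 0 0 0 0 0 0 -0.4; 0 0 0 0 0 0 -0.4; 0 0 0 0 0 0 -0.4'; python3 -m jog '0 0 -0.1 0 0 0 -0.4; 0 0 -0.2 0 0 0 -0.4; 0 0 -0.5 0 0 0 -0.4; 0 0 -0.4 0 0 0 -0.4'
python3 - <<'E'
from h import *
s=snap('wrist','w10'); to(414.4,363.5,320,137.2)
E
python3 -m jog '-0.134 -0.546 0 0 0 0 -0.4; -0.134 -0.546 0 0 0 0 -0.4; -0.134 -0.546 0 0 0 0 -0.4; -0.134 -0.546 0 0 0 0 -0.4; -0.134 -0.546 0 0 0 0 -0.4'; python3 -m jog '-0.134 -0.546 0 0 0 0 -1; -0.134 -0.546 0 0 0 0 -1; -0.134 -0.546 0 0 0 0 -1; -0.134 -0.546 0 0 0 0 -1;0 0 0 0 0 -0.175 -1'
python3 -m jog '0 0 0 0 0 -0.175 -1; 0 0 0 0 0 -0.175 -1; 0 0 0 0 0 -0.175 -1; 0 0 0 0 0 -0.175 -1; 0 0 0 0 0 -0.175 -1';python3 -m jog '0 0 0 0 0 -0.175 -1; 0 0 0 0 0 -0.175 -1; 0 0 0 0 0 -0.175 -1; 0 0 0 0 0 -0.175 -1; 0 0 0 0 0 -0.175 -1';python3 -m jog '0 0 0 0 0 -0.175 -1; 0 0 0 0 0 -0.175 -1; 0 0 0 0 0 0 -1; 0 0 0 0 0 0 -1'
python3 - <<'E'
from h import *
s=snap('wrist','w11'); to(414.4,363.5,180,137.2)
R=np.radians(-42.8)
for a,b in ((-30,20),(-30,-20),(45,20),(45,-20)):
    print(proj(s,(414.4+a*np.cos(R)-b*np.sin(R),363.5+a*np.sin(R)+b*np.cos(R),15)).round(0))
hsv=cv2.cvtColor(s['img'],cv2.COLOR_RGB2HSV)
for p in ((320,230),(320,260),(320,300),(100,100),(500,150)): print(p,hsv[p[1],p[0]],s['img'][p[1],p[0]])
E
```

```text
time: 17.68
tool_pos: [541.5, -125.6, 203.6]
tcp_rot: [-180.0, 0.0, 0.8]
ft_force: [1.1, -1.1, 0.6]
finger_gap: 60.2
grip_force: 0.0
time: 18.18
tool_pos: [541.8, -125.6, 327.4]
tcp_rot: [179.9, -0.2, 0.8]
ft_force: [0.5, -0.7, 0.1]
finger_gap: 59.7
grip_force: 0.0
pos [ 543.4 -126.1  333.9] rot [179.79  -0.59   0.79] | tool shift x,y,z /100: [-1.222 -4.914  0.139] wz/60 -2.273
time: 18.85
tool_pos: [470.3, 148.1, 325.5]
tcp_rot: [-180.0, -0.2, 0.8]
ft_force: [0.7, 0.9, 0.4]
finger_gap: 60.1
grip_force: 0.0
time: 19.48
tool_pos: [412.7, 367.6, 325.4]
tcp_rot: [-179.9, -0.1, 11.6]
ft_force: [-0.1, -1.0, -0.5]
finger_gap: 85.4
grip_force: 0.0
time: 20.1
tool_pos: [414.3, 364.3, 325.4]
tcp_rot: [179.9, -0.1, 64.1]
ft_force: [0.9, 0.3, 0.1]
finger_gap: 85.5
grip_force: 0.0
time: 20.72
tool_pos: [414.3, 364.3, 325.4]
tcp_rot: [179.9, -0.0, 116.6]
ft_force: [0.1, 0.1, 0.0]
finger_gap: 85.4
grip_force: 0.0
time: 21.22
tool_pos: [414.3, 364.2, 324.5]
tcp_rot: [179.9, 0.0, 137.1]
ft_force: [0.7, -0.0, -0.6]
finger_gap: 85.5
grip_force: 0.0
pos [414.3 364.2 324.3] rot [1.7996e+02 1.0000e-02 1.3709e+02] | tool shift x,y,z /100: [-0.006 -0.004  1.443] wz/60 -0.002
[348. 192.]
[297. 193.]
[346. 281.]
[299. 282.]
(320, 230) [ 10 186 129] [129  65  35]
(320, 260) [ 11 184 159] [159  86  44]
(320, 300) [ 16 145 209] [209 152  90]
(100, 100) [ 26 197 240] [240 214  55]
(500, 150) [ 14 147 123] [123  86  52]
```

```bash
cat >> h.py <<'E'
def det(s,z=20):
    hsv=cv2.cvtColor(s['img'],cv2.COLOR_RGB2HSV); m=((hsv[:,:,0]<=12)&(hsv[:,:,1]>165)&(hsv[:,:,2]>40)).astype(np.uint8)*255
    m=cv2.morphologyEx(m,cv2.MORPH_CLOSE,np.ones((7,7),np.uint8)); m=cv2.morphologyEx(m,cv2.MORPH_OPEN,np.ones((3,3),np.uint8))
    for c in cv2.findContours(m,cv2.RETR_EXTERNAL,cv2.CHAIN_APPROX_NONE)[0]:
        if cv2.contourArea(c)<250: continue
        b=cv2.boxPoints(cv2.minAreaRect(c)); q=np.array([ray(s,*p,z)[:2] for p in b]); e=[np.linalg.norm(q[i+1]-q[i]) for i in (0,1)]
        d=q[1]-q[0] if e[0]>e[1] else q[2]-q[1]
        print('px',b.mean(0).round(0),'world',q.mean(0).round(1),'size',np.round(e,1),'ang',round(float(np.degrees(np.arctan2(d[1],d[0]))),1))
E
python3 - <<'E'
from h import *
det(load('w11'),15); print('top0'); det(load('top0'),15); print('w10 lanes'); det(load('w10'),35); print('topnow'); det(snap('top','top1'),15)
E
```

```text
px [473. 298.] world [547.6 415.6] size [46.4 72.6] ang -35.2
px [322. 232.] world [416.  361.2] size [38.3 71.1] ang -42.0
top0
px [250. 278.] world [420.6 183.3] size [39.2 60.4] ang -149.8
px [405.  72.] world [ 906.9 -195.2] size [594.1  94.6] ang -89.9
w10 lanes
px [322. 244.] world [ 532.9 -124.7] size [36.4 65.6] ang -178.2
topnow
px [382. 222.] world [ 544.8 -128.2] size [40.2 59.3] ang 178.3
px [405.  72.] world [ 906.8 -195.1] size [589.5  94.8] ang -89.9
```

```bash
python3 -m jog '0 0 0.48 0 0 0 -0.6; 0 0 0.48 0 0 0 -0.6; 0 0 0.47 0 0 0 -0.6; 0 0 0 0 0 0 -0.6; 0 0 0 0 0 0 -0.6' 40;  python3 -m jog '0 0 0 0 0 0 1; 0 0 0 0 0 0 1; 0 0 0 0 0 0 1;0 0 0 0 0 0 1' 40; python3 -m jog '0 0 -0.2 0 0 0 1; 0 0 -0.55 0 0 0 1; 0 0 -0.6 0 0 0 1; 0 0 0 0 0 0 1;0 0 0 0 0 0 1'
python3 - <<'E'
from h import *
to(541,-53,320,180.8); det(snap('wrist','w12'),160)
E
```

```text
time: 21.95
tool_pos: [414.9, 364.7, 182.5]
tcp_rot: [179.9, 0.0, 137.2]
ft_force: [-0.2, -0.2, 0.8]
finger_gap: 68.4
grip_force: 0.0
time: 22.45
tool_pos: [415.3, 364.9, 183.4]
tcp_rot: [179.8, 0.0, 137.3]
ft_force: [-1.6, -0.6, 6.5]
finger_gap: 39.0
grip_force: 41.7
time: 23.08
tool_pos: [414.2, 364.1, 316.9]
tcp_rot: [179.9, 0.0, 137.3]
ft_force: [-0.0, -0.4, -3.0]
finger_gap: 39.2
grip_force: 41.0
pos [414.2 364.1 316.9] rot [1.7990e+02 2.0000e-02 1.3729e+02] | tool shift x,y,z /100: [-3.762 -2.205 -0.031] wz/60 -0.725
px [476. 302.] world [448.5 413.6] size [22.1 33.9] ang -34.7
px [324. 318.] world [414.6 364.1] size [36.8 77.5] ang -40.5
```

```bash
python3 -m jog '-0.47 -0.275 0 0 0 0 1; -0.47 -0.275 0 0 0 0 1; -0.47 -0.275 0 0 0 0 1; -0.47 -0.275 0 0 0 0 1; -0.47 -0.275 0 0 0 0 1'; python3 -m jog '-0.47 -0.275 0 0 0 0 1; -0.47 -0.275 0 0 0 0 1; -0.47 -0.275 0 0 0 0 1; 0 0 0 0 0 -0.145 1; 0 0 0 0 0 -0.145 1'; python3 -m jog '0 0 0 0 0 -0.145 1; 0 0 0 0 0 -0.145 1; 0 0 0 0 0 -0.145 1; 0 0 0 0 0 0 1; 0 0 0 0 0 0 1'
python3 - <<'E'
from h import *
to(541,-53,203.3,180.8)
E
```

```text
time: 23.75
tool_pos: [493.0, 101.9, 313.8]
tcp_rot: [-179.9, -0.1, 137.3]
ft_force: [1.1, -0.1, -1.4]
finger_gap: 39.3
grip_force: 41.0
time: 24.38
tool_pos: [540.5, -53.5, 313.3]
tcp_rot: [-179.9, -0.2, 154.9]
ft_force: [0.4, 0.3, -1.0]
finger_gap: 39.0
grip_force: 41.1
time: 25.0
tool_pos: [540.9, -52.5, 314.6]
tcp_rot: [180.0, -0.1, -179.4]
ft_force: [0.4, 0.3, -1.2]
finger_gap: 39.1
grip_force: 41.1
pos [540.9 -52.5 314.6] rot [ 1.7998e+02 -1.1000e-01 -1.7940e+02] | tool shift x,y,z /100: [-1.000e-03 -5.000e-03  1.113e+00] wz/60 -0.003
```

```bash
python3 -m jog '0 0 0.5 0 0 0 1; 0 0 0.5 0 0 0 1; 0 0 0.08 0 0 0 1; 0 0 0 0 0 0 1; 0 0 0 0 0 0 1'; python3 -m jog '0 0 0.02 0 0 0 1; 0 0 0.01 0 0 0 1; 0 0 0 0 0 0 1'; python3 -m jog '0 0 0.01 0 0 0 1; 0 0 0 0 0 0 1'
```

```text
time: 25.62
tool_pos: [542.6, -52.8, 210.3]
tcp_rot: [-180.0, 0.2, -179.2]
ft_force: [-0.3, -0.2, -1.2]
finger_gap: 39.3
grip_force: 41.1
time: 26.0
tool_pos: [541.3, -52.5, 204.9]
tcp_rot: [-180.0, 0.0, -179.2]
ft_force: [0.1, 0.5, -1.3]
finger_gap: 38.9
grip_force: 41.1
time: 26.25
tool_pos: [541.2, -52.5, 203.6]
tcp_rot: [180.0, -0.0, -179.2]
ft_force: [0.0, -0.1, -2.1]
finger_gap: 39.0
grip_force: 41.1
```

```bash
python3 -m jog '0 0 0.005 0 0 0 1; 0 0 0 0 0 0 -0.4; 0 0 0 0 0 0 -0.4; 0 0 0 0 0 0 -0.4; 0 0 0 0 0 0 -0.4'; python3 -m jog '0 0 -0.1 0 0 0 -0.4; 0 0 -0.2 0 0 0 -0.4; 0 0 -0.5 0 0 0 -0.4; 0 0 -0.4 0 0 0 -0.4; 0 0 0 0 0 0 -0.4'
python3 - <<'E'
from h import *
print('lanes'); det(snap('wrist','w13'),35);det(snap('top','top2'),35); to(548.4,415.1,320,144)
E
python3 -m jog '0 0.52 0 0 0 0 -0.4; 0 0.52 0 0 0 0 -0.4; 0 0.52 0 0 0 0 -0.4; 0 0.52 0 0 0 0 -0.4; 0 0.52 0 0 0 0 -0.4'; python3 -m jog '0 0.52 0 0 0 0 -1; 0 0.52 0 0 0 0 -1; 0 0.52 0 0 0 0 -1; 0 0.52 0 0 0 0 -1; 0 0 0 0 0 0.153 -1'; python3 -m jog '0 0 0 0 0 0.153 -1; 0 0 0 0 0 0.153 -1; 0 0 0 0 0 0.153 -1; 0 0 0 0 0 0 -1; 0 0 0 0 0 0 -1'
python3 - <<'E'
from h import *
to(548.4,415.1,180,143.7); det(snap('wrist','w14'),15)
E
```

```text
time: 26.88
tool_pos: [541.3, -52.5, 203.2]
tcp_rot: [-180.0, 0.0, -179.2]
ft_force: [-0.6, 0.5, -0.1]
finger_gap: 60.1
grip_force: 0.0
time: 27.5
tool_pos: [542.9, -52.8, 328.6]
tcp_rot: [-179.9, 0.5, -179.2]
ft_force: [0.4, -0.4, -1.0]
finger_gap: 59.8
grip_force: 0.0
lanes
px [326. 233.] world [545.6 -50.8] size [34.  66.5] ang 1.9
px [228. 230.] world [ 544.1 -125.2] size [41.9 65. ] ang 1.5
px [403.  72.] world [ 899.4 -188.2] size [578.1  93.3] ang -89.9
pos [541.4 -52.6 324. ] rot [-1.7998e+02  9.0000e-02 -1.7921e+02] | tool shift x,y,z /100: [-0.135  4.675  0.04 ] wz/60 0.613
time: 28.22
tool_pos: [536.8, 208.9, 321.3]
tcp_rot: [-180.0, -0.2, -179.2]
ft_force: [0.4, 0.3, -0.5]
finger_gap: 59.5
grip_force: 0.0
time: 28.85
tool_pos: [533.1, 418.7, 320.2]
tcp_rot: [-179.9, -0.2, 171.7]
ft_force: [0.7, -0.7, -0.7]
finger_gap: 85.3
grip_force: 0.0
time: 29.48
tool_pos: [534.6, 415.2, 322.0]
tcp_rot: [-179.9, -0.0, 144.3]
ft_force: [0.0, -0.2, 0.6]
finger_gap: 85.2
grip_force: 0.0
pos [534.6 415.2 322. ] rot [-1.7990e+02 -4.0000e-02  1.4427e+02] | tool shift x,y,z /100: [-0.113  0.08   1.42 ] wz/60 0.01
px [334. 245.] world [550.7 414.3] size [38.4 71.1] ang -34.2
```

```bash
python3 -m jog '-0.11 0.08 0.48 0 0 0 -0.6; 0 0 0.48 0 0 0 -0.6; 0 0 0.45 0 0 0 -0.6; 0 0 0 0 0 0 -0.6; 0 0 0 0 0 0 -0.6' 40;  python3 -m jog '0 0 0 0 0 0 1; 0 0 0 0 0 0 1; 0 0 0 0 0 0 1;0 0 0 0 0 0 1' 40; python3 -m jog '0 0 -0.2 0 0 0 1; 0 0 -0.55 0 0 0 1; 0 0 -0.6 0 0 0 1; 0 0 0 0 0 0 1;0 0 0 0 0 0 1'
python3 - <<'E'
from h import *
to(541,19.5,320,180.8); det(snap('wrist','w15'),160)
E
```

```text
time: 30.15
tool_pos: [549.0, 415.9, 184.1]
tcp_rot: [179.9, 0.0, 144.1]
ft_force: [-0.4, 0.4, 1.1]
finger_gap: 68.1
grip_force: 0.0
time: 30.65
tool_pos: [549.5, 416.2, 185.4]
tcp_rot: [179.7, 0.1, 144.1]
ft_force: [0.4, -0.2, 6.9]
finger_gap: 38.9
grip_force: 42.2
time: 31.28
tool_pos: [548.4, 415.5, 318.8]
tcp_rot: [179.9, 0.0, 144.1]
ft_force: [0.2, -0.5, -2.4]
finger_gap: 39.0
grip_force: 41.3
pos [548.4 415.5 318.8] rot [1.7990e+02 4.0000e-02 1.4408e+02] | tool shift x,y,z /100: [-2.263 -3.25  -0.012] wz/60 -0.612
px [323. 313.] world [548. 416.] size [36.9 76.7] ang -33.8
```

```bash
python3 -m jog '-0.323 -0.464 0 0 0 0 1; -0.323 -0.464 0 0 0 0 1; -0.323 -0.464 0 0 0 0 1; -0.323 -0.464 0 0 0 0 1; -0.323 -0.464 0 0 0 0 1'; python3 -m jog '-0.323 -0.464 0 0 0 0 1; -0.323 -0.464 0 0 0 0 1; 0 0 0 0 0 -0.153 1; 0 0 0 0 0 -0.153 1; 0 0 0 0 0 -0.153 1'; python3 -m jog '0 0 0 0 0 -0.153 1; 0 0 0 0 0 0 1; 0 0 0 0 0 0 1'
python3 - <<'E'
from h import *
to(541,19.5,205,180.8)
E
```

```text
time: 31.95
tool_pos: [541.9, 131.0, 315.2]
tcp_rot: [-179.9, -0.1, 144.1]
ft_force: [1.5, -0.1, -1.7]
finger_gap: 39.2
grip_force: 41.3
time: 32.58
tool_pos: [540.0, 19.4, 315.1]
tcp_rot: [-180.0, -0.2, 171.9]
ft_force: [0.5, 0.2, -0.9]
finger_gap: 38.7
grip_force: 41.4
time: 32.95
tool_pos: [540.5, 19.8, 316.2]
tcp_rot: [180.0, -0.1, -179.4]
ft_force: [0.4, 0.1, -1.5]
finger_gap: 38.9
grip_force: 41.4
pos [540.5  19.8 316.2] rot [ 1.7999e+02 -1.1000e-01 -1.7941e+02] | tool shift x,y,z /100: [-0.005 -0.003  1.112] wz/60 -0.004
```

```bash
python3 -m jog '0 0 0.5 0 0 0 1; 0 0 0.5 0 0 0 1; 0 0 0.06 0 0 0 1; 0 0 0 0 0 0 1; 0 0 0 0 0 0 1'; python3 -m jog '0 0 0.02 0 0 0 1; 0 0 0 0 0 0 1; 0 0 0 0 0 0 1'; python3 -m jog '0 0 0.01 0 0 0 1; 0 0 0 0 0 0 1';python3 -m jog '0 0 0.01 0 0 0 1; 0 0 0 0 0 0 1'
```

```text
time: 33.58
tool_pos: [542.3, 19.7, 213.9]
tcp_rot: [-180.0, 0.2, -179.2]
ft_force: [0.8, 0.0, -1.2]
finger_gap: 38.5
grip_force: 41.4
time: 33.95
tool_pos: [541.0, 19.7, 209.6]
tcp_rot: [-180.0, 0.0, -179.2]
ft_force: [-0.3, -0.1, -0.8]
finger_gap: 39.1
grip_force: 41.4
time: 34.2
tool_pos: [540.8, 19.8, 208.0]
tcp_rot: [180.0, -0.0, -179.2]
ft_force: [-0.2, 1.3, -2.1]
finger_gap: 38.8
grip_force: 41.4
time: 34.45
tool_pos: [540.8, 19.7, 207.1]
tcp_rot: [180.0, -0.0, -179.2]
ft_force: [0.1, -0.2, -1.3]
finger_gap: 39.0
grip_force: 41.4
```

```bash
python3 -m jog '0 0 0.01 0 0 0 1; 0 0 0.005 0 0 0 1; 0 0 0 0 0 0 1; 0 0 0 0 0 0 1'; python3 -m jog '0 0 0 0 0 0 -0.4; 0 0 0 0 0 0 -0.4; 0 0 0 0 0 0 -0.4'; python3 -m jog '0 0 -0.1 0 0 0 -0.4; 0 0 -0.2 0 0 0 -0.4; 0 0 -0.5 0 0 0 -0.4; 0 0 -0.5 0 0 0 -0.4; 0 0 0 0 0 0 -0.4'
python3 - <<'E'
from h import *
print('lanes'); det(snap('wrist','w16'),35);det(snap('top','top3'),35); to(609,-290,350,180)
E
```

```text
time: 34.95
tool_pos: [540.9, 19.8, 205.7]
tcp_rot: [180.0, 0.0, -179.2]
ft_force: [0.4, 0.7, -1.3]
finger_gap: 39.1
grip_force: 41.4
time: 35.33
tool_pos: [541.0, 19.7, 205.9]
tcp_rot: [-180.0, 0.0, -179.2]
ft_force: [1.0, 0.2, 0.3]
finger_gap: 59.8
grip_force: 0.0
time: 35.95
tool_pos: [542.7, 19.7, 342.2]
tcp_rot: [-180.0, 0.6, -179.2]
ft_force: [0.4, 0.7, -0.4]
finger_gap: 59.7
grip_force: 0.0
lanes
px [326. 225.] world [543.4  22.2] size [67.  32.9] ang 178.9
px [233. 226.] world [545. -52.] size [40.5 65.8] ang 0.8
px [141. 221.] world [ 541.7 -125.5] size [49.4 64.7] ang 1.3
px [381. 223.] world [ 541.5 -124.6] size [37.3 60.8] ang 178.3
px [404.  72.] world [ 899.3 -189.4] size [580.5  93.3] ang -89.9
pos [541.1  19.7 337. ] rot [-1.7999e+02  1.3000e-01 -1.7921e+02] | tool shift x,y,z /100: [-0.636 -3.106 -0.13 ] wz/60 0.013
```

```bash
python3 -m jog '0 0 -0.42 0 0 0 1; 0 0 -0.42 0 0 0 1; -0.09 -0.487 0 0 0 0 1; -0.09 -0.487 0 0 0 0 1; -0.09 -0.487 0 0 0 0 1'; python3 -m jog '-0.09 -0.487 0 0 0 0 1; -0.09 -0.487 0 0 0 0 1; -0.09 -0.487 0 0 0 0 1; -0.09 -0.487 0 0 0 0 1; 0 0 0 0 0 0 1'; python3 -m jog '0 0 0 0 0 0 1;0 0 0 0 0 0 1'
python3 - <<'E'
from h import *
to(609,-315,331,180.8)
s=snap('wrist','w17'); h=cv2.cvtColor(s['img'],cv2.COLOR_RGB2HSV); print(proj(s,(609,-262,190)))
u,v=proj(s,(609,-262,190)).astype(int)
m=(h[:,:,2]<60).astype(np.uint8)
n,l,st,c=cv2.connectedComponentsWithStats(m); print([(st[i].tolist(),c[i].round(0).tolist()) for i in range(1,n) if st[i,4]>150])
E
```

```text
time: 36.67
tool_pos: [569.7, -127.2, 417.9]
tcp_rot: [179.9, -0.1, -179.2]
ft_force: [0.5, -0.4, 1.3]
finger_gap: 0.4
grip_force: 0.0
time: 37.3
tool_pos: [607.9, -323.7, 416.0]
tcp_rot: [179.9, -0.2, -179.4]
ft_force: [-0.2, 0.4, -0.8]
finger_gap: 0.2
grip_force: 0.0
time: 37.55
tool_pos: [608.7, -319.0, 419.3]
tcp_rot: [180.0, -0.0, -179.1]
ft_force: [0.3, -0.2, 0.3]
finger_gap: 0.2
grip_force: 0.0
pos [ 608.7 -319.   419.3] rot [ 1.7996e+02 -4.0000e-02 -1.7914e+02] | tool shift x,y,z /100: [-0.004  0.04   0.883] wz/60 0.001
[418.69872929 264.26609011]
[([476, 103, 48, 93, 1097], [498.0, 140.0]), ([555, 115, 52, 63, 1561], [578.0, 144.0]), ([627, 124, 13, 55, 304], [635.0, 157.0]), ([490, 164, 27, 12, 166], [502.0, 170.0]), ([491, 179, 54, 20, 523], [519.0, 186.0]), ([560, 181, 80, 19, 713], [599.0, 188.0]), ([365, 196, 26, 34, 513], [376.0, 211.0]), ([396, 234, 56, 55, 2405], [423.0, 261.0]), ([0, 286, 640, 194, 68248], [310.0, 417.0]), ([611, 404, 29, 16, 261], [624.0, 411.0])]
```

```bash
python3 -m jog '0 0 0.44 0 0 0 1; 0 0 0.44 0 0 0 1; 0 0.1 0 0 0 0 1; 0 0.1 0 0 0 0 1; 0 0 0 0 0 0 1'; python3 -m jog '0 0.1 0 0 0 0 1; 0 0 0 0 0 0 1'; python3 -m jog '0 0.1 0 0 0 0 1; 0 0 0 0 0 0 1'; python3 -m jog '0 0.1 0 0 0 0 1; 0 0 0 0 0 0 1'; python3 -m jog '0 0.1 0 0 0 0 1; 0 0 0 0 0 0 1'
```

```text
time: 38.22
tool_pos: [609.3, -299.2, 335.2]
tcp_rot: [-179.9, 0.2, -179.1]
ft_force: [-0.1, -0.3, 0.7]
finger_gap: 0.3
grip_force: 0.0
time: 38.48
tool_pos: [608.9, -289.7, 334.4]
tcp_rot: [-179.9, 0.2, -179.2]
ft_force: [-0.5, -0.7, 5.1]
finger_gap: 0.1
grip_force: 2.6
time: 38.72
tool_pos: [608.9, -279.7, 334.5]
tcp_rot: [-179.9, 0.2, -179.2]
ft_force: [0.8, -0.8, 5.3]
finger_gap: -0.2
grip_force: 2.4
time: 38.98
tool_pos: [608.7, -269.4, 333.8]
tcp_rot: [-179.9, 0.2, -179.2]
ft_force: [1.9, -0.2, 6.9]
finger_gap: 0.1
grip_force: 3.1
time: 39.22
tool_pos: [607.9, -259.4, 332.2]
tcp_rot: [180.0, 0.0, -179.2]
ft_force: [1.9, -0.5, 4.4]
finger_gap: 0.3
grip_force: 2.5
```

Run:
```python
from h import *
print(sense()['ft_force'])
s=snap('scene','s1'); o=load('scene0'); 
w=snap('wrist','w18')
# ram face edge position in wrist/scene: bright strip
for n,S in (('old',o),('new',s)):
    for y in (-20,-52,-90):
        vals=[]
        for x in range(560,640,3):
            u,v=proj(S,(x,y,58)); vals.append(int(cv2.getRectSubPix(cv2.cvtColor(S['img'],cv2.COLOR_RGB2GRAY),(1,1),(float(u),float(v)))[0,0]))
        print(n,y,vals)
print(proj(s,(609,-261,190)),proj(s,(609,-220,183)))
# ascii mask of the dark region around the knob
g=cv2.cvtColor(s['img'],cv2.COLOR_RGB2GRAY)[215:325:4,130:250:3]
for r in g: print(''.join('#' if x<35 else '+' if x<70 else '.' for x in r))
```

```text
[ 1.86890769 -0.46733413  4.42757533]
old -20 [71, 72, 72, 72, 72, 72, 72, 72, 73, 72, 73, 73, 74, 118, 147, 152, 150, 134, 99, 83, 83, 83, 82, 82, 81, 70, 54]
old -52 [88, 88, 88, 88, 88, 88, 88, 89, 88, 88, 88, 89, 91, 113, 145, 154, 151, 123, 83, 68, 54, 49, 119, 150, 150, 150, 150]
old -90 [72, 72, 72, 71, 72, 73, 73, 72, 73, 72, 72, 72, 73, 98, 140, 154, 150, 137, 100, 83, 83, 82, 82, 83, 83, 75, 58]
new -20 [41, 41, 40, 52, 57, 55, 52, 49, 97, 140, 153, 152, 144, 106, 83, 84, 84, 82, 82, 82, 75, 59, 49, 49, 67, 85, 89]
new -52 [60, 51, 46, 33, 26, 21, 17, 15, 48, 134, 155, 153, 134, 92, 71, 60, 51, 98, 144, 152, 152, 151, 150, 150, 151, 150, 150]
new -90 [47, 46, 45, 43, 42, 40, 41, 40, 69, 128, 153, 153, 146, 107, 84, 83, 82, 83, 84, 83, 79, 65, 51, 49, 49, 49, 49]
[171.1633975  258.13366913] [191.49944071 258.42972997]
+++++++..+++++++#.......................
++++#++++++.++###+.......++.............
+++.+#############.....++++.............
++...##############.....++++............
.....#############+..+..+++++++.........
.....##############++..++++.............
...++##########
[... 186 characters left out ...]
...
............#+++######.............++++.
............++#.#.###...........+.+++++.
.............#+.+.++...........++++#++.+
..........................+++++++++#++++
...........................+..+++++#++++
.............................++++++#####
.............................+++++......
.............................++++.......
.................+............++++......
................#+++..........++++......
..............+#####+.........+++++++...
.............+..####..++.....++++..++...
............++........++...+++++++.++...
.........++++++.......+........+++......
.........++++++................+++.+++++
........+++++..+.++++.+........+++++++++
....++....+++++++++++++........++++++++.
```

```bash
python3 -m jog '0 0.1 0 0 0 0 1; 0 0 0 0 0 0 1'; python3 -m jog '0 0.1 0 0 0 0 1; 0 0 0 0 0 0 1'; python3 -m jog '0 0.07 0 0 0 0 1; 0 0 0 0 0 0 1'; python3 -m jog '0 0.04 0 0 0 0 1; 0 0 0 0 0 0 1'
cat >> h.py <<'E'
def ram(S):
    g=cv2.cvtColor(S['img'],cv2.COLOR_RGB2GRAY); xs=np.arange(545,640,1.); out=[]
    for y in (-90,-70,-30,-15):
        p=np.array([cv2.getRectSubPix(g,(1,1),tuple(map(float,proj(S,(x,y,58)))))[0,0] for x in xs],float)
        k=(xs<620)&(p>120); out.append(round(float(xs[k].mean()),1) if k.any() else None)
    return out
E
python3 - <<'E'
from h import *
print(ram(load('scene0')),ram(load('s1')),ram(snap('scene','s2')),sense()['tool_pos'])
E
```

```text
time: 39.58
tool_pos: [607.4, -249.6, 331.0]
tcp_rot: [180.0, -0.1, -179.2]
ft_force: [1.4, -2.0, -0.1]
finger_gap: -0.1
grip_force: 0.9
time: 39.83
tool_pos: [607.1, -240.1, 330.6]
tcp_rot: [180.0, -0.1, -179.2]
ft_force: [-0.9, -3.3, -1.1]
finger_gap: -0.0
grip_force: 1.4
time: 40.08
tool_pos: [606.8, -234.1, 330.4]
tcp_rot: [-179.9, -0.1, -179.2]
ft_force: [1.0, -8.0, -5.4]
finger_gap: -0.1
grip_force: 3.6
time: 40.33
tool_pos: [606.7, -230.6, 330.2]
tcp_rot: [-179.9, -0.1, -179.3]
ft_force: [1.3, -10.7, -8.5]
finger_gap: -0.1
grip_force: 4.9
[606.5, 606.0, 605.5, 605.5] [592.0, 592.0, 591.5, 591.0] [579.0, 579.0, 578.5, 578.5] [ 606.65863629 -230.61486177  330.14897633]
```

```bash
python3 -m jog '0 0.04 0 0 0 0 1; 0 0 0 0 0 0 1; 0 0 0 0 0 0 1'; python3 -m jog '0 0.04 0 0 0 0 1; 0 0 0 0 0 0 1; 0 0 0 0 0 0 1'
python3 - <<'E'
from h import *
print(ram(snap('scene','s3')),sense()['tool_pos'])
E
```

```text
time: 40.75
tool_pos: [606.5, -226.9, 330.0]
tcp_rot: [-179.9, -0.1, -179.3]
ft_force: [1.1, -10.6, -8.8]
finger_gap: 0.1
grip_force: 5.3
time: 41.12
tool_pos: [606.3, -224.6, 330.1]
tcp_rot: [-179.7, -0.1, -179.4]
ft_force: [1.9, -19.8, -11.2]
finger_gap: -0.3
grip_force: 9.9
[576.5, 576.5, 576.5, 575.5] [ 606.32475352 -224.58428396  330.09403429]
```

```bash
for i in 1 2 3 4 5 6 7 8; do python3 -m jog '0 0 0 0 0 0 1; 0 0 0 0 0 0 1; 0 0 0 0 0 0 1; 0 0 0 0 0 0 1; 0 0 0 0 0 0 1' | egrep 'time|ft_f' | tr '\n' ' '; done; python3 -c "
from h import *
print(ram(snap('scene','s4')))"; python3 -m jog '0 0 0 0 0 0 1; 0 0 0 0 0 0 1';  python3 -m jog '0 0 -0.62 0 0 0 1; 0 0 -0.62 0 0 0 1; 0 0 0 0 0 0 1'
```

```text
time: 41.8 ft_force: [2.9, -20.3, -11.0] time: 42.42 ft_force: [2.2, -19.3, -9.6] time: 43.05 ft_force: [2.7, -20.2, -10.5] time: 43.68 ft_force: [2.0, -20.1, -10.5] time: 44.3 ft_force: [2.7, -19.5, -10.9] time: 44.92 ft_force: [2.8, -20.3, -11.3] time: 45.55 ft_force: [1.8, -19.9, -10.4] time: 46.18 ft_force: [1.9, -20.2, -10.5] [576.5, 576.5, 576.5, 575.5]
time: 46.48
tool_pos: [606.3, -224.6, 330.1]
tcp_rot: [-179.7, -0.1, -179.4]
ft_force: [2.0, -20.5, -10.2]
finger_gap: -0.0
grip_force: 9.8
time: 46.85
tool_pos: [608.0, -221.5, 463.7]
tcp_rot: [-179.8, 0.6, -179.2]
ft_force: [0.1, 0.3, -1.0]
finger_gap: 0.1
grip_force: 0.0
```

```bash
for i in 1 2; do python3 -m jog '0 0 0 0 0 0.1765 1; 0 0 0 0 0 0.1765 1; 0 0 0 0 0 0.1765 1; 0 0 0 0 0 0.1765 0; 0 0 0 0 0 0.1765 -0.4' | grep time; done; python3 -m jog '0 0 0 0 0 0.1765 -0.4; 0 0 0 0 0 0.1765 -0.4; 0 0 0 0 0 0.1765 -0.4; 0 0 0 0 0 0.1765 -0.4; 0 0 0 0 0 0.1765 -0.4' | grep time; python3 -m jog '0 0 0 0 0 0.1765 -0.4; 0 0 0 0 0 0.1765 -0.4; -0.38 -0.48 0.45 0 0 0 -0.4; -0.38 -0.48 0.5 0 0 0 -0.4; 0 0 0.2 0 0 0 -0.4';  python3 -m jog '0 0 0 0 0 0 -0.4; 0 0 0 0 0 0 -0.4'
python3 - <<'E'
from h import *
to(531,-125.3,203,0.8)
det(snap('wrist','w19'),35); S=snap('scene','s5'); print('ram',ram(S))
s=snap('top','top4'); det(s,35)
g=cv2.cvtColor(s['img'],cv2.COLOR_RGB2GRAY); m=(g[160:215,410:480]<40).astype(np.uint8); n,l,st,c=cv2.connectedComponentsWithStats(m); print([(c[i]+[410,160],st[i,4]) for i in range(1,n) if st[i,4]>20], proj(s,(609,-261,190)))
E
```

```text
time: 47.48
time: 48.1
time: 48.72
time: 49.35
tool_pos: [541.5, -141.6, 353.5]
tcp_rot: [-179.7, 0.5, 0.9]
ft_force: [-0.2, 0.9, 0.0]
finger_gap: 59.5
grip_force: 0.0
time: 49.6
tool_pos: [546.1, -145.5, 361.2]
tcp_rot: [179.9, -0.2, 0.7]
ft_force: [-0.1, 0.8, 1.1]
finger_gap: 59.9
grip_force: 0.0
pos [ 546.1 -145.5  361.2] rot [179.94  -0.18   0.73] | tool shift x,y,z /100: [-0.148 -0.204  1.582] wz/60 -0.001
px [297. 246.] world [ 525.1 -123.5] size [35.5 62.6] ang -179.5
px [206. 246.] world [524.2 -44.9] size [32.9 62.7] ang 176.4
px [120. 245.] world [524.7  29.3] size [32.1 64.5] ang -177.8
ram [606.5, 606.5, 605.5, 606.0]
px [350. 226.] world [534.7 -53.5] size [34.9 58.4] ang 178.6
px [403.  72.] world [ 899.3 -188.2] size [578.1  93.4] ang -89.9
[] [454.65576606 181.13603125]
```

```bash
python3 -m jog '-0.14 -0.2 0.3 0 0 0 -0.4; 0 0 0.4 0 0 0 -0.4; 0 0 0.45 0 0 0 -0.4; 0 0 0.38 0 0 0 -0.4; 0 0 0 0 0 0 -0.4'; python3 -m jog '0 0 0 0 0 0 -0.4; 0 0 0 0 0 0 -0.4'; python3 -m jog '0 0 0 0 0 0 1; 0 0 0 0 0 0 1; 0 0 0 0 0 0 1;0 0 0 0 0 0 1' 40; python3 -m jog '0 0 -0.2 0 0 0 1; 0 0 -0.55 0 0 0 1; 0 0 -0.6 0 0 0 1; 0 0 0 0 0 0 1;0 0 0 0 0 0 1'
python3 - <<'E'
from h import *
R=np.radians(-41.9)
to(420.8+75*np.cos(R),-363.7+75*np.sin(R),320,48.3); det(snap('wrist','w20'),160)
E
```

```text
time: 50.38
tool_pos: [529.5, -124.7, 203.6]
tcp_rot: [-179.9, 0.3, 0.7]
ft_force: [-0.3, -0.8, 0.2]
finger_gap: 60.3
grip_force: 0.0
time: 50.62
tool_pos: [532.0, -125.4, 208.8]
tcp_rot: [179.9, -0.2, 0.8]
ft_force: [0.4, 0.7, 0.1]
finger_gap: 59.9
grip_force: 0.0
time: 51.12
tool_pos: [531.5, -125.1, 208.0]
tcp_rot: [179.9, -0.2, 0.8]
ft_force: [-0.5, -0.1, 6.2]
finger_gap: 39.1
grip_force: 41.3
time: 51.75
tool_pos: [530.5, -124.8, 341.1]
tcp_rot: [180.0, -0.0, 0.8]
ft_force: [-0.7, 0.6, -2.2]
finger_gap: 38.9
grip_force: 46.5
pos [ 530.5 -124.8  341.1] rot [ 1.8e+02 -2.0e-02  7.6e-01] | tool shift x,y,z /100: [-0.577  2.883  0.211] wz/60 -0.792
px [320. 323.] world [ 513.9 -123.2] size [77.7 43.2] ang -3.7
px [224. 233.] world [559.  -80.8] size [17.4 34.4] ang 177.2
px [131. 232.] world [559.1 -40.6] size [18.  35.7] ang -178.1
```

```bash
python3 -m jog '-0.096 0.48 0 0 0 0 1; -0.096 0.48 0 0 0 0 1; -0.096 0.48 0 0 0 0 1; -0.096 0.48 0 0 0 0 1; -0.096 0.48 0 0 0 0 1'; python3 -m jog '-0.096 0.48 0 0 0 0 1; 0 0 0 0 0 -0.158 1; 0 0 0 0 0 -0.158 1; 0 0 0 0 0 -0.158 1; 0 0 0 0 0 -0.158 1'; python3 -m jog '0 0 0 0 0 -0.158 1; 0 0 0 0 0 0 1; 0 0 0 0 0 0 1'
python3 - <<'E'
from h import *
R=np.radians(-41.9)
to(420.8+75*np.cos(R),-363.7+75*np.sin(R),196,48.3)
s=snap('wrist','w21')
# tray corners predicted vs seen: list edges
for a,b in ((133,65.5),(133,-65.5),(-133,65.5)):
    p=(420.8+a*np.cos(R)-b*np.sin(R),-363.7+a*np.sin(R)+b*np.cos(R),30); print(np.round(p),proj(s,p).round(0))
E
```

```text
time: 52.42
tool_pos: [484.8, -366.5, 338.4]
tcp_rot: [-179.8, 0.2, 0.8]
ft_force: [0.6, 0.7, -1.7]
finger_gap: 38.8
grip_force: 46.5
time: 53.05
tool_pos: [476.2, -413.1, 338.1]
tcp_rot: [-179.7, 0.0, 39.0]
ft_force: [-0.2, -0.8, -1.6]
finger_gap: 38.8
grip_force: 46.5
time: 53.42
tool_pos: [476.6, -413.3, 339.7]
tcp_rot: [-179.9, -0.0, 47.9]
ft_force: [-0.4, 0.1, -1.9]
finger_gap: 38.2
grip_force: 46.5
pos [ 476.6 -413.3  339.7] rot [-1.7987e+02 -1.0000e-02  4.7950e+01] | tool shift x,y,z /100: [-0.003  0.003  1.437] wz/60 -0.006
[ 564. -404.   30.] [401. 144.]
[ 476. -501.   30.] [393. 303.]
[ 366. -226.   30.] [ 51. 146.]
```

```bash
python3 -m jog '0 0 0.5 0 0 0 1; 0 0 0.5 0 0 0 1; 0 0 0.38 0 0 0 1; 0 0 0 0 0 0 1; 0 0 0 0 0 0 1'; python3 -m jog '0 0 0.02 0 0 0 1; 0 0 0.01 0 0 0 1; 0 0 0 0 0 0 1'; python3 -m jog '0 0 0.015 0 0 0 1; 0 0 0 0 0 0 1';python3 -m jog '0 0 0.01 0 0 0 1; 0 0 0 0 0 0 1'
```

```text
time: 54.1
tool_pos: [477.2, -413.9, 204.5]
tcp_rot: [179.9, 0.0, 48.1]
ft_force: [0.6, -1.2, -0.6]
finger_gap: 39.0
grip_force: 47.5
time: 54.48
tool_pos: [477.0, -413.6, 200.7]
tcp_rot: [180.0, 0.0, 48.2]
ft_force: [-0.2, 0.5, -0.7]
finger_gap: 38.8
grip_force: 47.5
time: 54.72
tool_pos: [476.8, -413.5, 198.5]
tcp_rot: [-180.0, -0.0, 48.2]
ft_force: [0.4, -0.2, -2.1]
finger_gap: 38.8
grip_force: 47.5
time: 54.98
tool_pos: [476.8, -413.5, 197.5]
tcp_rot: [-180.0, -0.0, 48.2]
ft_force: [-0.4, -0.1, -2.2]
finger_gap: 38.3
grip_force: 47.5
```

```bash
python3 -m jog '0 0 0.015 0 0 0 1; 0 0 0 0 0 0 1'; python3 -m jog '0 0 0.01 0 0 0 1; 0 0 0 0 0 0 1'
```

```text
time: 55.22
tool_pos: [476.9, -413.6, 196.1]
tcp_rot: [180.0, 0.0, 48.2]
ft_force: [0.8, 0.1, -1.8]
finger_gap: 38.5
grip_force: 47.5
time: 55.48
tool_pos: [477.0, -413.6, 195.9]
tcp_rot: [180.0, -0.0, 48.2]
ft_force: [-1.6, 3.0, 5.6]
finger_gap: 38.3
grip_force: 48.3
```

```bash
python3 -m jog '0 0 -0.02 0 0 0 -0.35; 0 0 0 0 0 0 -0.35; 0 0 0 0 0 0 -0.35; 0 0 0 0 0 0 -0.35'; python3 -m jog '0 0 -0.1 0 0 0 -0.35; 0 0 -0.2 0 0 0 -0.35; 0 0 -0.6 0 0 0 -0.35; 0 0 -0.6 0 0 0 -0.35; 0 0 0 0 0 0 -0.4' | grep -A1 time; python3 -m jog '0 0 0 0 0 0.158 -0.4; 0 0 0 0 0 0.158 -0.4; 0 0 0 0 0 0.158 -0.4; 0 0 0 0 0 0.158 -0.4; 0 0 0 0 0 0.158 -0.4'|grep -A2 time; python3 -m jog '0.084 -0.513 0 0 0 0 -0.4; 0.084 -0.513 0 0 0 0 -0.4; 0.084 -0.513 0 0 0 0 -0.4; 0.084 -0.513 0 0 0 0 -0.4; 0.084 -0.513 0 0 0 0 -0.4'|grep -A1 time;  python3 -m jog '0.084 -0.513 0 0 0 0 -0.4; 0.084 -0.513 0 0 0 0 -0.4; 0 0 0 0 0 0 -0.4; 0 0 0 0 0 0 -0.4'
python3 - <<'E'
from h import *
to(531.5,-53,203,0.8)
det(snap('wrist','w22'),35); print('top'); det(snap('top','top5'),30)
E
```

```text
time: 55.98
tool_pos: [476.8, -413.6, 197.0]
tcp_rot: [-180.0, 0.0, 48.2]
ft_force: [0.1, -1.0, -0.9]
finger_gap: 57.6
grip_force: 0.0
time: 56.6
tool_pos: [478.4, -415.1, 357.1]
time: 57.22
tool_pos: [476.8, -413.5, 347.8]
tcp_rot: [180.0, -0.0, 0.4]
time: 57.85
tool_pos: [515.4, -154.9, 347.9]
time: 58.35
tool_pos: [530.8, -53.8, 347.6]
tcp_rot: [180.0, -0.0, 0.8]
ft_force: [-0.1, -0.1, -0.1]
finger_gap: 59.8
grip_force: 0.0
pos [530.8 -53.8 347.6] rot [ 1.7997e+02 -3.0000e-02  8.1000e-01] | tool shift x,y,z /100: [ 0.007 -0.008  1.446] wz/60 0.0
px [318. 232.] world [525.6 -49.9] size [33.4 64.3] ang -178.5
px [230. 231.] world [525.6  22.1] size [37.7 65.5] ang -177.5
top
px [505. 249.] world [ 475.8 -412.4] size [41.7 60.8] ang -131.6
px [404.  72.] world [ 901.  -191.4] size [585.2  93.5] ang -89.8
```

```bash
python3 -m jog '0 -0.01 0.4 0 0 0 -0.4; 0 0 0.5 0 0 0 -0.4; 0 0 0.5 0 0 0 -0.4; 0 0 0 0 0 0 -0.4; 0 0 0 0 0 0 -0.4'; python3 -m jog '0 0 0 0 0 0 1; 0 0 0 0 0 0 1; 0 0 0 0 0 0 1;0 0 0 0 0 0 1' 40; python3 -m jog '0 0 -0.2 0 0 0 1; 0 0 -0.55 0 0 0 1; 0 0 -0.6 0 0 0 1; 0 0 0 0 0 0 1;0 0 0 0 0 0 1'
python3 - <<'E'
from h import *
to(420.8,-363.7,320,48.3); det(snap('wrist','w23'),160)
E
```

```text
time: 59.08
tool_pos: [531.7, -53.6, 209.0]
tcp_rot: [180.0, -0.1, 0.7]
ft_force: [-0.1, 0.3, 0.8]
finger_gap: 60.1
grip_force: 0.0
time: 59.58
tool_pos: [532.5, -53.2, 210.4]
tcp_rot: [179.9, -0.3, 0.8]
ft_force: [-1.3, -1.9, 7.2]
finger_gap: 38.4
grip_force: 41.2
time: 60.2
tool_pos: [530.9, -52.7, 343.1]
tcp_rot: [180.0, -0.1, 0.8]
ft_force: [-0.9, 0.5, -1.7]
finger_gap: 38.6
grip_force: 45.3
pos [530.9 -52.7 343.1] rot [ 1.7998e+02 -1.1000e-01  7.7000e-01] | tool shift x,y,z /100: [-1.143  3.095  0.231] wz/60 -0.792
px [322. 322.] world [513.9 -52.2] size [39.7 78.6] ang -175.4
px [228. 233.] world [559.  -10.1] size [18.7 35.7] ang -177.9
```

```bash
python3 -m jog '-0.19 0.516 0 0 0 0 1; -0.19 0.516 0 0 0 0 1; -0.19 0.516 0 0 0 0 1; -0.19 0.516 0 0 0 0 1; -0.19 0.516 0 0 0 0 1' | grep -A1 time; python3 -m jog '-0.19 0.516 0 0 0 0 1; 0 0 0 0 0 -0.158 1; 0 0 0 0 0 -0.158 1; 0 0 0 0 0 -0.158 1; 0 0 0 0 0 -0.158 1' | grep -A1 time; python3 -m jog '0 0 0 0 0 -0.158 1; 0 0 0.5 0 0 0 1; 0 0 0.5 0 0 0 1;0 0 0 0 0 0 1; 0 0 0 0 0 0 1'
python3 - <<'E'
from h import *
to(420.8,-363.7,198,48.3)
E
```

```text
time: 60.88
tool_pos: [438.0, -313.1, 340.1]
time: 61.5
tool_pos: [420.4, -363.4, 339.7]
time: 62.12
tool_pos: [421.2, -364.0, 242.9]
tcp_rot: [-180.0, -0.0, 48.2]
ft_force: [0.2, -0.7, -1.7]
finger_gap: 38.5
grip_force: 45.2
pos [ 421.2 -364.   242.9] rot [-179.98   -0.     48.16] | tool shift x,y,z /100: [-0.001 -0.004  0.449] wz/60 -0.002
```

```bash
python3 -m jog '0 0 0.41 0 0 0 1; 0 0 0.02 0 0 0 1; 0 0 0 0 0 0 1;0 0 0 0 0 0 1'; python3 -m jog '0 0 0.01 0 0 0 1; 0 0 0 0 0 0 1'; python3 -m jog '0 0 0.01 0 0 0 1; 0 0 0 0 0 0 1';python3 -m jog '0 0 0.01 0 0 0 1; 0 0 0 0 0 0 1'
```

```text
time: 62.62
tool_pos: [421.6, -364.4, 201.1]
tcp_rot: [179.9, 0.0, 48.2]
ft_force: [-0.4, -0.1, -1.5]
finger_gap: 38.6
grip_force: 45.4
time: 62.88
tool_pos: [421.6, -364.1, 199.5]
tcp_rot: [179.9, -0.0, 48.2]
ft_force: [0.3, 1.3, 5.7]
finger_gap: 38.7
grip_force: 46.2
time: 63.12
tool_pos: [421.7, -364.0, 199.1]
tcp_rot: [179.9, -0.0, 48.2]
ft_force: [-1.1, 5.5, 12.8]
finger_gap: 38.6
grip_force: 47.0
time: 63.38
tool_pos: [422.0, -363.9, 198.6]
tcp_rot: [179.9, -0.0, 48.2]
ft_force: [-1.1, 7.2, 16.7]
finger_gap: 38.9
grip_force: 47.6
```

```bash
python3 -m jog '0 0 -0.02 0 0 0 -0.3; 0 0 0 0 0 0 -0.3; 0 0 0 0 0 0 -0.3; 0 0 0 0 0 0 -0.3'|grep -A5 time; python3 -m jog '0 0 -0.1 0 0 0 -0.3; 0 0 -0.2 0 0 0 -0.3; 0 0 -0.6 0 0 0 -0.3; 0 0 -0.6 0 0 0 -0.3; 0 0 0 0 0 0 -0.4' | grep -A1 time; python3 -m jog '0 0 0 0 0 0.158 -0.4; 0 0 0 0 0 0.158 -0.4; 0 0 0 0 0 0.158 -0.4; 0 0 0 0 0 0.158 -0.4; 0 0 0 0 0 0.158 -0.4'|grep -A2 time; python3 -m jog '0.165 -0.545 0 0 0 0 -0.4; 0.165 -0.545 0 0 0 0 -0.4; 0.165 -0.545 0 0 0 0 -0.4; 0.165 -0.545 0 0 0 0 -0.4; 0.165 -0.545 0 0 0 0 -0.4'|grep -A1 time;  python3 -m jog '0.165 -0.545 0 0 0 0 -0.4; 0.165 -0.545 0 0 0 0 -0.4; 0 0 0 0 0 0 -0.4; 0 0 0 0 0 0 -0.4'
python3 - <<'E'
from h import *
to(531.5,19.5,205,0.8)
det(snap('wrist','w24'),35); print('top'); det(snap('top','top6'),30)
E
```

```text
time: 63.88
tool_pos: [420.9, -363.8, 197.9]
tcp_rot: [-180.0, -0.0, 48.2]
ft_force: [-0.2, 0.5, -0.8]
finger_gap: 55.3
grip_force: 0.0
time: 64.5
tool_pos: [422.5, -365.3, 357.1]
time: 65.12
tool_pos: [420.9, -363.7, 348.8]
tcp_rot: [180.0, -0.0, 0.4]
time: 65.75
tool_pos: [500.0, -88.4, 349.0]
time: 66.25
tool_pos: [531.3, 19.2, 348.5]
tcp_rot: [180.0, -0.0, 0.8]
ft_force: [-1.1, -0.1, 0.7]
finger_gap: 59.6
grip_force: 0.0
pos [531.3  19.2 348.5] rot [179.97  -0.     0.82] | tool shift x,y,z /100: [ 0.002 -0.003  1.435] wz/60 0.0
px [320. 233.] world [524.9  21.9] size [34.3 64.6] ang -178.4
top
px [495. 265.] world [ 438.7 -386.4] size [100.4  59.6] ang -49.3
px [404.  72.] world [ 901.2 -191.4] size [585.2  93.7] ang -89.9
```

```bash
python3 -m jog '0 0 0.4 0 0 0 -0.4; 0 0 0.5 0 0 0 -0.4; 0 0 0.5 0 0 0 -0.4; 0 0 0 0 0 0 -0.4; 0 0 0 0 0 0 -0.4'|grep -A1 time; python3 -m jog '0 0 0 0 0 0 1; 0 0 0 0 0 0 1; 0 0 0 0 0 0 1;0 0 0 0 0 0 1' 40; python3 -m jog '0 0 -0.2 0 0 0 1; 0 0 -0.55 0 0 0 1; 0 0 -0.6 0 0 0 1; 0 0 0 0 0 0 1;0 0 0 0 0 0 1'
python3 - <<'E'
from h import *
to(365,-313.6,320,48.3); det(snap('wrist','w25'),160)
s=snap('top','top7')
for z in (30,48): det(s,z)
E
```

```text
time: 66.97
tool_pos: [532.2, 18.3, 210.1]
time: 67.47
tool_pos: [533.0, 18.9, 211.4]
tcp_rot: [180.0, -0.3, 0.8]
ft_force: [-1.2, -2.4, 6.5]
finger_gap: 39.1
grip_force: 40.6
time: 68.1
tool_pos: [531.5, 19.2, 344.2]
tcp_rot: [180.0, -0.1, 0.8]
ft_force: [0.7, -0.1, -2.1]
finger_gap: 38.4
grip_force: 43.9
pos [531.5  19.2 344.2] rot [ 1.7999e+02 -1.2000e-01  7.6000e-01] | tool shift x,y,z /100: [-1.709  3.306  0.242] wz/60 -0.792
px [323. 323.] world [513.6  19.3] size [40.8 78.6] ang -175.4
px [494. 265.] world [ 438.1 -385.6] size [100.7  58.4] ang -48.2
px [405.  73.] world [ 900.8 -192.6] size [587.6  93.4] ang -89.7
px [494. 265.] world [ 437.6 -379.9] size [99.3 57.6] ang -48.2
px [405.  73.] world [ 894.  -189.6] size [579.7  92.1] ang -89.7
```

Run:
```python
from h import *
s=load('top7'); h=cv2.cvtColor(s['img'],cv2.COLOR_RGB2HSV)
R=np.radians(-42.2)
for b in range(70,-71,-8):
    r=''
    for a in range(-135,136,4):
        p=proj(s,(420.8+a*np.cos(R)-b*np.sin(R),-363.7+a*np.sin(R)+b*np.cos(R),25)); H,S,V=h[int(round(p[1])),int(round(p[0]))]
        r+='#' if V<55 else 'o' if H<=12 and S>150 else '.' if V>140 else ','
    print(r)
```

```text
,,,,.........,,..,.,,,......,...,.,,,,,,..,,...,....,,,,,,,,,,,,,,,,
,............................................,,,,,,,,,,,,,,,,,,,,,,,
,..,,,,,,,,,,,,,,,,,,,,,,,,,,,,,,,,,,,,,,,,,,,,,,,,,,,,,,,,,,,,,,,,,
,..,,,.......................................,,,,,,,,,,,,,,,,,,,,,,,
...,,,.......................#######,###....,,,,,,,,,,,,,,,,,,,,,,,,
...,,,.......................,##########,,,,##########,,,,,,,,,,,,,,
...,,,.......................o,oo##,####,,,,###########,,,,,,,,,,,,,
...,,,.......................ooo,ooooo,,,,,,####oooo##,,,,,,,,,,,,,,
...,,,.......................oooo#oo####,,,####oo,ooo,,,,,,,,,,,,,.,
...,,,.......................,o,,ooooo##,,,,##,oo,o###,,,,,,,,,,,,.,
...,,,.......................,o####,###o,,,#####,o,o,#,,,,,,,,,,,,,,
,..,,,.......................,o,o#,ooo,#,,,##o#,,oo##o,,,,,,,,,,,,,,
...,,,........................,oo##,,o#,,,,#####oo,oo,,,,,,,,,,..,,,
...,,,..........................,,,,,,,,,,,,ooo#,,o#,o,,,,,,,..,,,,,
...,,,.............................,,,,,,,,,,,,,,,,,,,,,,,,,,.,,,,,,
...,,,............................,,,,,,,,,,,,,,,,,,,,,,,,,,,,,,,,,,
,......,,.,......,........,,,,,,,,,,,,,,,,,,,,,,,,,,,,,,,,,,,,,,,,,,
...,.,,,.,,...,,,,,,,..,,,,,,,,,,,,,,,,,,,,,,,,,,,,,,,,,,,,,,,,,,,,,
```

```bash
python3 -m jog '-0.244 0.472 0 0 0 0 1; -0.244 0.472 0 0 0 0 1; -0.244 0.472 0 0 0 0 1; -0.244 0.472 0 0 0 0 1; -0.244 0.472 0 0 0 0 1' | grep -A1 time; python3 -m jog '-0.244 0.472 0 0 0 0 1; -0.244 0.472 0 0 0 0 1; 0 0 0 0 0 -0.158 1; 0 0 0 0 0 -0.158 1; 0 0 0 0 0 -0.158 1' | grep -A1 time; python3 -m jog '0 0 0 0 0 -0.158 1;0 0 0 0 0 -0.158 1; 0 0 0.5 0 0 0 1; 0 0 0 0 0 0 1; 0 0 0 0 0 0 1'
python3 - <<'E'
from h import *
to(365,-313.6,199,48.3)
E
```

```text
time: 68.82
tool_pos: [411.1, -219.4, 341.5]
time: 69.45
tool_pos: [364.4, -313.3, 341.2]
time: 70.08
tool_pos: [364.9, -313.4, 293.3]
tcp_rot: [-179.9, -0.0, 48.2]
ft_force: [-0.4, -0.3, -1.1]
finger_gap: 38.3
grip_force: 43.8
pos [ 364.9 -313.4  293.3] rot [-1.7992e+02 -1.0000e-02  4.8150e+01] | tool shift x,y,z /100: [-0.001  0.002  0.943] wz/60 -0.002
```

```bash
python3 -m jog '0 0 0.5 0 0 0 1; 0 0 0.41 0 0 0 1; 0 0 0.01 0 0 0 1;0 0 0 0 0 0 1'|grep -A3 time; python3 -m jog '0 0 0.01 0 0 0 1; 0 0 0 0 0 0 1'|grep -A3 time; python3 -m jog '0 0 0.01 0 0 0 1; 0 0 0 0 0 0 1'|grep -A3 time;python3 -m jog '0 0 0.01 0 0 0 1; 0 0 0 0 0 0 1'|grep -A3 time
```

```text
time: 70.58
tool_pos: [365.6, -314.1, 202.9]
tcp_rot: [179.9, 0.0, 48.2]
ft_force: [0.4, -0.4, -0.5]
time: 70.82
tool_pos: [365.3, -313.8, 201.2]
tcp_rot: [179.9, 0.0, 48.2]
ft_force: [-0.0, 0.4, -1.2]
time: 71.08
tool_pos: [365.0, -313.4, 199.2]
tcp_rot: [-180.0, 0.0, 48.2]
ft_force: [0.0, 0.0, -1.3]
time: 71.32
tool_pos: [365.1, -313.5, 198.7]
tcp_rot: [-180.0, 0.0, 48.2]
ft_force: [-1.3, 1.9, 5.9]
```

Contact; release, retreat, and check everything.

```bash
python3 -m jog '0 0 -0.01 0 0 0 -0.3; 0 0 0 0 0 0 -0.3; 0 0 0 0 0 0 -0.3; 0 0 0 0 0 0 -0.3'|grep -A5 time; python3 -m jog '0 0 -0.1 0 0 0 -0.3; 0 0 -0.2 0 0 0 -0.3; 0 0 -0.6 0 0 0 -0.3; 0 0 -0.6 0 0 0 -0.3; 0 0 0 0 0 0 -0.3' | grep -A1 time; python3 -m jog '0.4 -0.4 -0.1 0 0 0 -0.3; 0.4 -0.4 -0.1 0 0 0 -0.3; 0.4 -0.4 0 0 0 0 -0.3; 0.4 -0.4 0 0 0 0 -0.3; 0 0 0 0 0 0 -0.3'|grep -A1 time
python3 - <<'E'
from h import *
s=snap('top','top8'); o=load('top0'); h=cv2.cvtColor(s['img'],cv2.COLOR_RGB2HSV)
R=np.radians(-42.2)
for b in range(70,-71,-8):
    r=''
    for a in range(-135,136,4):
        p=proj(s,(420.8+a*np.cos(R)-b*np.sin(R),-363.7+a*np.sin(R)+b*np.cos(R),25)); H,S,V=h[int(round(p[1])),int(round(p[0]))]
        r+='#' if V<55 else 'o' if H<=12 and S>150 else '.' if V>140 else ','
    print(r)
d=cv2.absdiff(s['img'],o['img']).max(2); m=cv2.morphologyEx((d>60).astype(np.uint8),cv2.MORPH_OPEN,np.ones((3,3),np.uint8))
n,l,st,c=cv2.connectedComponentsWithStats(m); print([(c[i].round().tolist(),st[i,4]) for i in range(1,n) if st[i,4]>25])
print(ram(snap('scene','s6')), ram(load('scene0')))
a,b=load('s6'),load('scene0'); d=cv2.absdiff(a['img'],b['img']).max(2); m=cv2.morphologyEx((d>60).astype(np.uint8),cv2.MORPH_OPEN,np.ones((3,3),np.uint8))
n,l,st,c=cv2.connectedComponentsWithStats(m); print([(c[i].round().tolist(),st[i,4]) for i in range(1,n) if st[i,4]>25])
E
```

```text
time: 71.82
tool_pos: [365.0, -313.4, 199.1]
tcp_rot: [-180.0, -0.0, 48.2]
ft_force: [0.0, 0.3, 0.9]
finger_gap: 55.4
grip_force: 0.0
time: 72.45
tool_pos: [366.4, -314.8, 356.3]
time: 73.08
tool_pos: [352.2, -84.4, 368.7]
,,,,.........,...,.,,,......,...,.,,,,,,.,,,...,.....,..,...........
,,,,,,........,,,,,,,..............................................,
,,,,,,,,,,,,,,,,,,,,,,,,,,,,,,,,,,,,,,,,,,,,,,,,,,,,,,,,,,,,,,,,,...
,,,,,,,,,,,.......,,,,,,,,,,...,.,.................................,
,,,,,,,,,,######,##,,,,,,,,,,###########............................
,,,,,,,,,,,##########,,,,,,,,,##########,,..##########..............
,,,,.,,,,,#####oo####,,,,,,,,,####,o####,,,,oooo#######,,,..........
...,,,,,,,,#o,,o,,oo,,,,,,,,,###o,,o,ooo,,,,o,oooooo,o,,,,,.........
..,,,,,,,,,oooo#,####,,,,,,,,#####o,####,,,##ooooooooo,,,,.........,
.,,,,,,,,.,o,ooooooo,,,,,,,,,,#,ooooooo#,,,,##oooooooo,,,...........
,..,,,....,oooooooo#,,,,,,,,,##o#ooo###,,,,#####,o,oo,,,,,..........
...,,,....,oo,o,ooooo,,,,,,,,###,oooooo#,,,##ooo,,o#oo,,,...........
...,,,....oooooooooo,,,,,.,,,,#####o#oo#,,,#####o
[... 1381 characters left out ...]
, 13.0], np.int32(1371)), ([275.0, 12.0], np.int32(694)), ([322.0, 25.0], np.int32(669)), ([341.0, 25.0], np.int32(1147)), ([18.0, 19.0], np.int32(320)), ([7.0, 32.0], np.int32(99)), ([30.0, 83.0], np.int32(1690)), ([341.0, 72.0], np.int32(55)), ([257.0, 90.0], np.int32(97)), ([304.0, 91.0], np.int32(83)), ([245.0, 129.0], np.int32(856)), ([19.0, 144.0], np.int32(56)), ([55.0, 174.0], np.int32(1927)), ([237.0, 167.0], np.int32(102)), ([82.0, 190.0], np.int32(83)), ([176.0, 193.0], np.int32(215)), ([57.0, 233.0], np.int32(1258)), ([141.0, 210.0], np.int32(121)), ([142.0, 249.0], np.int32(2374)), ([360.0, 233.0], np.int32(622)), ([419.0, 232.0], np.int32(267)), ([458.0, 269.0], np.int32(137))]
```

```bash
python3 -c "
from bench import *
print(hand_in())"
```

```text
the job is handed in; nothing more can be done
None
```

I handed in the job with the timer at 5 (read from the window, to within about a tenth of a digit), the ram run to its full 30 mm on all three heels and held for a little over five seconds, the lever sprung back, and the three heels flat side by side in the tray; one heel had moved about 15 mm after I laid it there, probably the announced knock, and still lay straight.

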